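# Set up a leak test of finished watches

### The arm

A 6-joint arm with a two-finger parallel gripper is mounted at the origin on the work surface. World frame = base frame: x ahead of the robot, y to its left, z up, the work surface at z = 0. Lengths are in m, angles in rad, forces in N, time in s.
With the tool pointing down it reaches from about 0.35 to 0.775 m from the base axis. Payload 5.5 kg.
Tool frame: the origin (TCP) lies at the very end of the fingers, on their centre line; the grasp point (between the pads) lies hold_point_z behind it (hold_point_z is the distance from the TCP to the grasp point, in m); x points along the fingers, y is the direction in which the jaws open and shut, and the axes are right-handed (so a half turn about x gives the same grasp; the last joint's range is limited). The gripper opens to 85 mm and grips with 20 to 120 N. Pads are 22 mm wide; open, the fingers measure 114 mm over their backs; the gripper's body (76 mm by 85 mm) begins 54 mm behind the grasp point. The pads swing forward as they close: fully open they stand 13 mm farther back than shut.
Start: joints at [-1.374, 0.313, 0.046, 1.304, 0, 1.431], TCP at [0.19, -0.543, 0.231] pointing down, gripper open.
Joint ranges: [-2.76, 2.76], [-0.86, 1.69], [-1.03, 1.26], [-2.2, 2.34], [-1.47, 1.5], [-3.14, 3.14]. Speed limits (rad/s): [2.57, 2.57, 3.14, 3.14, 3.14, 3.14].

### API

Orientations are given as a unit quaternion [w, x, y, z].
In Python, from workcell import * gives the robot as it stands. The module is installed in compiled form; this text tells all that it offers.
- The arm moves only by the tool step_arm, never from a script. Its argument "targets" is a list of rows, each a list of 3 entries, a list of its own where there are three numbers: the turn, a rotation vector about the tool's x, y, z in degrees, then the shift along the tool's x, y, z in cm, then the finger opening in cm, from 0 to 8.54. A call has exactly 10 rows; each row shifts and turns the commanded pose from where the row before left it, along the tool's axes as they then stand; what a row does not reach is not made up. A row lasts 1/10 s, in which the tool goes at most 50 mm and 8.59 degrees, less where a joint would pass 70% of its speed; a pose out of reach is approached as far as the arm can. A call with a gripper value outside its range is refused whole. The fingers move at their own pace and stop on an object; "force" is the grip in N (left out, the last holds). Time passes only in rows, so rows that do not move let the fingers close, or fill a call up. It gives the time, the measured TCP pose, the force and the opening at its end, in the units of the state.
- get_state(): the state, without advancing time (a new reading comes with each control period).
- read_camera(name): name is "scene" or "side" or "wrist"; returns the picture (480x640x3 uint8, red, green, blue); there is no depth.
- camera_model(name): a dict with "fx", "fy", "cx", "cy" (pixels), "xyz" and "rotation" of the camera in the world; the wrist camera has in their place "T_tool_cam" (4x4, takes a point from camera to tool coordinates, whose origin is the TCP and whose axes are the tool frame's). Camera axes: x right, y down, z forward; pixel columns grow to the right and rows downward; lengths in m; the calibration is good to about 2 mm. A picture is of the moment at which its call begins: read the wrist's pose just before it. camera_model takes no time and is no camera call.
- hand_in(): hands the job in, once; it reports no verdict.
Trained networks look in the newest picture that a camera, given by its name, has taken for a name from the list of things; names that differ only in an ending like _2 or _b are one class to them, and where a whole thing is asked for, a point or a joint stands for the part that bears it (a point fixed in the world has none). Each returns a list of dicts, best first, with "p" (0 to 1); they miss things now and then, are a little off and sometimes report something else, mostly with a low value. They report only what shows in the picture. A call takes as long as a camera call.
- find_in(camera, label): "extent" ([left, top, width, height] in pixels, round what is visible of it).
- silhouettes(camera, label): "mask" (480x640 bool, what is visible of it) and "extent" ([left, top, width, height] in pixels, round what is visible of it).
The state is a dict: "clock": time; "joint_pos": joint angles; "qvel": joint speeds; "tau": joint torques, N m; "tcp_pos": TCP position; "orientation": TCP orientation; "wrist_force": force on the tool from outside, world axes, zero at the start; "ft_torque": the same for the moment, N m; "finger_gap": finger opening in m.
Only numpy, scipy, OpenCV 4.12 (cv2) and the standard library are available. Lean on these libraries where they do the work, as an engineer would, in place of code of your own. Each camera call takes 0.05 s, during which the arm holds its last target.

### The job

Set up the leak test: lay all the finished watches from the felt pad flat on the floor of the tester's round pot, side by side, then put the lid on, pressing and turning it until its lugs drop through the gaps in the collar, and turn it clockwise fully home against its stop. Then pump the hand lever at least four full strokes, all the way down and all the way back up each time, and after that press the start button and let it go. Leave the other things on the bench alone.

Things in the scene. Friction and masses are not known exactly. Their poses are not given: they have to be found in the camera images.
- watch1: gold watch on a rigid bangle, 90 g: oval loop 53 x 60 mm, 32 tall, lying on its side; 2 or 3 of the 4 are present (others None). Origin: middle of the loop at half height (16 mm up). z = loop axis (vertical; crown up or down). The case, a flat block at +x (x 14 to 26 mm, 38 wide in y, 32 tall), can be pinched from above with one finger in the loop; the loop is clear for x -20 to 14, y +-25 mm
- watch2: another such watch, the same as watch1 in every way (None = absent)
- watch3: another such watch, the same as watch1 in every way (None = absent)
- watch4: another such watch, the same as watch1 in every way (None = absent)
- lid: the pot's lid, 500 g, right side up on the bench. Origin: centre of its underside; z up. From below: spigot of radius 77 mm, z 0 to 17 mm, with two lugs at its +x and -x sides (24 wide in y, out to radius 90, z 0 to 6); disc of radius 99, z 17 to 29; black handle bar along the lid's x axis, in line with the lugs, 92 long, 16 thick, z 55 to 75 mm, open beneath but for two feet
- tester: the leak tester: a grey deck 30 mm high fixed to the bench, with a round aluminium pot on its +y half, a hand pump on its -y half and a small console (top 80 mm up) at its front +y corner. Origin on the bench under the deck; x points to the back of the tester, z up
- pot_floor (a point): centre of the pot's inner floor, 30 mm above the bench, axes as the tester's. The pot is a round well 62 mm deep from floor to collar top, inner wall radius 94 mm, outer radius 101 mm; its mouth is narrower, radius 80 mm
- pot_rim (a point): centre of the mouth, level with the collar's top (92 mm up), axes as the tester's. The 8 mm thick ledge (inner radius 80) has two gaps 31 mm wide, at +x and -x. The lid stands on its lugs with underside at the top face till lugs and gaps line up within 2 degrees, then drops 17 mm, disc on collar; then it turns easily, 60 degrees clockwise seen from above, to a hard stop (anticlockwise is blocked)
- pump (a joint): hand lever of the pump, rad: 0 = fully raised, where its spring holds it; 0.70 = fully down. It needs 5 N at the knob to start and 10 N at the bottom, and springs back up by itself in about half a second
- pump_knob (a point): centre of the top face of the black round palm knob (50 mm across, 20 mm thick) at the front end of the lever; moves with the lever. The face lies 14 mm above the end of the lever; about 195 mm above the bench when raised, 65 mm when down; press it down from above
- pump_hinge (a point): the lever's hinge, 100 mm above the bench; the hinge axis is the tester's y axis, the lever is 190 mm long and points to the tester's -x side, 26 degrees above level when raised and 14 degrees below level when down; the knob's top face is level at mid stroke (0.35 rad)
- start (a joint): white start button on the console, m: 0 = out, 0.006 = fully pressed (5 N); springs back
- start_top (a point): centre of the start button's top, 98 mm above the bench; button 24 mm across in a 40 mm black surround
- pad: thin grey felt pad 230 x 230 x 2 mm, fixed; the watches lie on it. Origin at the centre of its underside
- loupe: black eyepiece loupe, 34 mm across, 30 mm tall, standing in the middle of the pad; leave it alone. Origin under its centre
- pliers: blue-handled pliers 130 mm long, lying at the back; leave alone
- blower: black rubber dust blower, 48 mm across, 85 mm tall, standing near the robot; leave alone
- screwdriver: screwdriver 150 mm long lying at the back; leave alone
- jar: small glass jar, 50 mm across, 60 mm tall, at the back; leave alone

How it is judged:
By the outcome, as a careful person would: the job done as asked, in the order asked, and still so for the second after the job is handed in, with the robot touching nothing.
Of watch1, watch2, watch3, watch4 only 2 to 3 are there at a start; the rules pass over those that are not, and their reading is None.
At some moment in a run one of watch1, watch2, watch3, watch4 may be knocked a few centimetres aside while the robot is not near it.
Once in a run the grip may slacken for a moment while it holds something.
It also fails if it takes over 208 s, if anything falls off the work surface, if the arm or the gripper's body presses on something with over 40 N, if the wrist force passes 120 N, or if a joint passes its speed limit or range.

## Working session

There is one attempt and no reset: what is moved stays moved. The work goes in short steps, Python scripts to look and compute and a tool call to move; the robot and the scene stay as the last step left them, time stands still between calls to the robot, and variables do not carry over. Pictures are saved under pics/ and viewed, and the job is handed in when it is done.

Besides the shell and the picture viewer there is one more tool, called after "Call:" as name([rows], argument=value, ...), one row to a line, values as JSON. step_arm: Moves the arm, as the interface text tells. Its arguments: {"type":"object","properties":{"targets":{"type":"array","items":{"type":"array"}},"force":{"type":"number"}},"required":["targets"]}

```bash
mkdir -p pics; ls
cat > h.py <<'E'
from workcell import *
import numpy as np, cv2
from scipy.spatial.transform import Rotation as R
def q2R(q): return R.from_quat([q[1],q[2],q[3],q[0]]).as_matrix()
def save(n,img): cv2.imwrite('pics/'+n+'.png',img[:,:,::-1])
E
python3 - <<'E'
from h import *
s=get_state()
for k,v in s.items(): print(k,v)
print(q2R(s['orientation']))
for c in ['scene','side','wrist']:
    print(c,camera_model(c))
    save(c+'0',read_camera(c))
E
```

```text
pics
clock 0.0
joint_pos [-1.37358712e+00  3.13994498e-01  4.49674767e-02  1.30358142e+00
  1.36864394e-05  1.43125802e+00]
qvel [-1.43056193e-03  2.56033622e-04 -1.66267482e-03 -9.57458867e-05
 -5.08115677e-04  1.55230249e-03]
tau [ 9.16410936e-04 -4.80630469e+01  2.98530436e+01  1.96272531e-02
  2.23029232e-06  3.53166296e-07]
tcp_pos [ 0.18991875 -0.5421918   0.23040751]
orientation [-0.11785587 -0.69709338 -0.11913698  0.69712065]
wrist_force [0.8180711  0.03787294 0.90197484]
ft_torque [-0.00832428  0.0290412  -0.02820619]
finger_gap 0.08571134971835132
[[-3.41631970e-04  3.30418717e-01 -9.43834389e-01]
 [ 1.77966915e-03 -9.43832749e-01 -3.30418787e-01]
 [-9.99998358e-01 -1.79259457e-03 -2.65592557e-04]]
scene {'fx': 585.9621033298588, 'fy': 585.9621033298588, 'cx': 319.59083626957096, 'cy': 240.93098883884986, 'xyz': array([ 1.28326401, -0.41407123,  1.07284962]), 'rotation': array([-0.30851699,  0.79758168,  0.48637025, -0.17923365])}
side {'fx': 550.7983109384187, 'fy': 550.7983109384187, 'cx': 311.13075236584876, 'cy': 255.23269551104102, 'xyz': array([0.16743424, 0.8561869 , 0.75258155]), 'rotation': array([ 0.10030917, -0.17310074,  0.86377509, -0.46245735])}
wrist {'fx': 375.96659279075527, 'fy': 375.96659279075527, 'cx': 322.63954118360925, 'cy': 236.15786267307246, 'T_tool_cam': array([[-7.86526207e-05, -2.93730584e-01,  9.55888245e-01,
        -1.42332232e-01],
       [ 9.99999948e-01,  2.75388664e-04,  1.66905170e-04,
        -1.22377089e-03],
       [-3.12265939e-04,  9.55888209e-01,  2.93730547e-01,
        -7.48416839e-02],
       [ 0.00000000e+00,  0.00000000e+00,  0.00000000e+00,
         1.00000000e+00]])}
```

View pics/scene0.png

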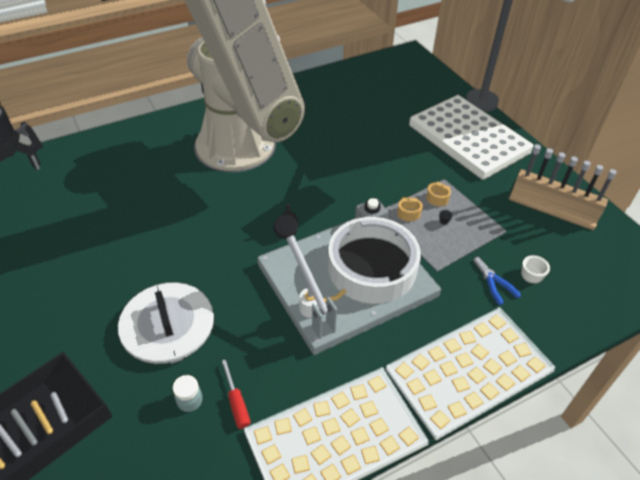

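View pics/side0.png

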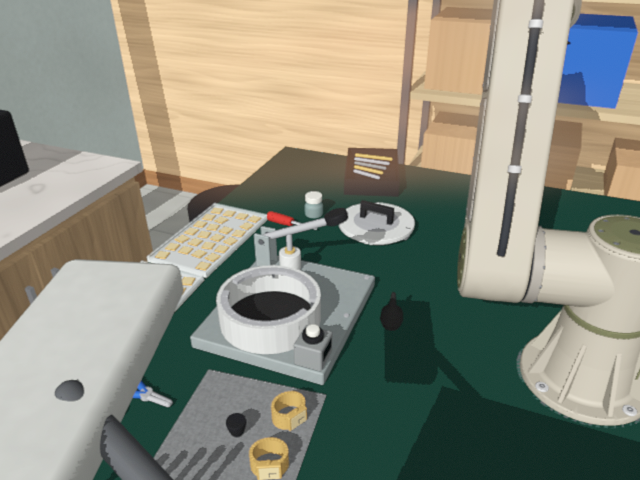

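View pics/wrist0.png

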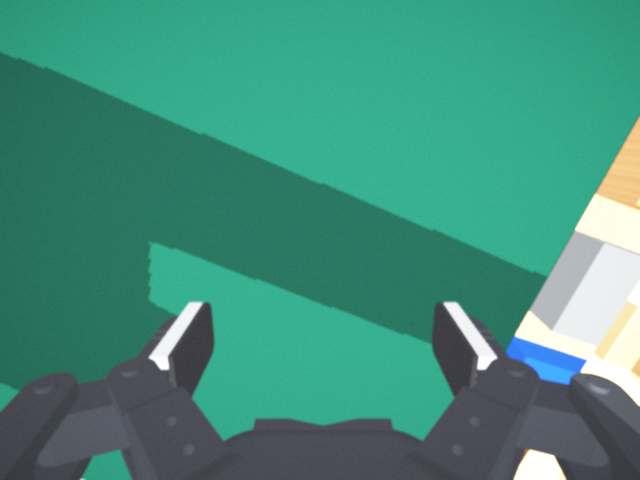

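The scene view shows two watches at about (410,208) and (439,193), the loupe at (446,216), the pot centred near (375,258) with its mouth open, the knob at (286,223), the start button at (373,206) and the lid at (166,322). The side view shows the same two watches at (289,410) and (269,458). Next I measure with the networks.

```bash
cat >> h.py <<'E'
def cam(name,s=None):
    m=camera_model(name); K=np.array([[m['fx'],0,m['cx']],[0,m['fy'],m['cy']],[0,0,1]])
    if name=='wrist':
        T=np.eye(4);T[:3,:3]=q2R(s['orientation']);T[:3,3]=s['tcp_pos'];T=T@np.array(m['T_tool_cam'])
        return K,T[:3,:3],T[:3,3]
    return K,q2R(m['rotation']),np.array(m['xyz'])
def proj(c,P):
    K,Rm,t=c; p=(np.atleast_2d(P)-t)@Rm; p=p@K.T; return p[:,:2]/p[:,2:]
def ray(c,uv):
    K,Rm,t=c; d=Rm@np.linalg.solve(K,np.array([uv[0],uv[1],1.])); return t,d/np.linalg.norm(d)
def onz(c,uv,z):
    t,d=ray(c,uv); return t+d*(z-t[2])/d[2]
def tri(obs):
    A=np.zeros((3,3));b=np.zeros(3)
    for c,uv in obs:
        t,d=ray(c,uv);M=np.eye(3)-np.outer(d,d);A+=M;b+=M@t
    X=np.linalg.solve(A,b); return X,[np.round(proj(c,X)[0]-np.array(uv),1) for c,uv in obs]
E
python3 - <<'E'
from h import *
print(get_state()['clock'])
for c in ['scene','side']:
    read_camera(c); C=cam(c)
    for l in ['watch1','lid','pump_knob','start_top','loupe','pad','pliers','blower','screwdriver','jar','tester']:
        r=find_in(c,l)
        for d in r[:4]:
            if d['p']<.3: continue
            e=d['extent'];u=(e[0]+e[2]/2,e[1]+e[3]/2)
            print(c,l,round(d['p'],2),np.round(e),np.round(onz(C,u,0.02),3))
print(get_state()['clock'])
E
```

```text
0.15
scene watch1 0.89 [398. 196.  27.  24.] [0.463 0.295 0.02 ]
scene watch1 0.64 [427. 181.  21.  26.] [0.448 0.385 0.02 ]
scene lid 0.57 [117. 284.  96.  80.] [ 0.515 -0.369  0.02 ]
scene pump_knob 0.59 [271. 211.  55. 102.] [ 0.492 -0.04   0.02 ]
scene start_top 0.52 [368. 198.   9.   9.] [0.401 0.216 0.02 ]
scene loupe 0.69 [436. 209.  17.  18.] [0.529 0.35  0.02 ]
scene loupe 0.61 [274. 212.  54. 105.] [ 0.5   -0.039  0.02 ]
scene pad 0.72 [388. 184. 114.  86.] [0.555 0.332 0.02 ]
scene pliers 0.92 [476. 258.  44.  41.] [0.743 0.346 0.02 ]
scene blower 0.71 [255. 196. 187. 156.] [0.575 0.047 0.02 ]
scene blower 0.63 [286. 200.   9.  22.] [0.332 0.015 0.02 ]
scene screwdriver 0.74 [260. 196. 179. 157.] [0.578 0.048 0.02 ]
scene screwdriver 0.68 [225. 361.  21.  66.] [ 0.736 -0.296  0.02 ]
scene screwdriver 0.55 [175. 374.  26.  37.] [ 0.692 -0.378  0.02 ]
scene screwdriver 0.45 [272. 212.  58. 100.] [ 0.494 -0.034  0.02 ]
scene jar 0.89 [174. 374.  31.  36.] [ 0.692 -0.376  0.02 ]
scene tester 0.57 [258. 196. 179. 158.] [0.579 0.043 0.02 ]
side watch1 0.88 [249. 436.  38.  43.] 
[... 217 characters left out ...]
pe 0.88 [228. 412.  19.  23.] [0.525 0.352 0.02 ]
side loupe 0.67 [271. 391.  36.  38.] [0.458 0.293 0.02 ]
side loupe 0.44 [193. 209. 182. 175.] [0.6   0.013 0.02 ]
side pad 0.63 [156. 368. 170. 112.] [0.52 0.35 0.02]
side pad 0.39 [272. 390.  36.  38.] [0.458 0.29  0.02 ]
side pad 0.39 [265. 214.  35.  13.] [ 0.745 -0.283  0.02 ]
side pliers 0.69 [136. 382.  35.  25.] [0.692 0.352 0.02 ]
side blower 0.66 [378. 291.  28.  41.] [ 0.371 -0.025  0.02 ]
side screwdriver 0.78 [265. 214.  32.  15.] [ 0.747 -0.277  0.02 ]
side jar 0.76 [307. 189.  16.  28.] [ 0.704 -0.405  0.02 ]
side jar 0.67 [154. 369. 172. 108.] [0.522 0.348 0.02 ]
side jar 0.55 [265. 214.  35.  14.] [ 0.745 -0.282  0.02 ]
1.35
```

Call:
step_arm([
  [[0,0,0],[-1.4,-1.5,-3],8.5],
  [[0,0,0],[-1.4,-1.5,-3],8.5],
  [[0,0,0],[-1.4,-1.5,-3],8.5],
  [[0,0,0],[-1.4,-1.5,-3],8.5],
  [[0,0,0],[-1.4,-1.5,-3],8.5],
  [[0,0,0],[-1.4,-1.5,-3],8.5],
  [[0,0,0],[-1.4,-1.5,-3],8.5],
  [[0,0,0],[-1.4,-1.5,-3],8.5],
  [[0,0,0],[-1.4,-1.5,-3],8.5],
  [[0,0,0],[-1.4,-1.5,-3],8.5],
])

```text
clock: 2.35
tcp_pos: [0.4244, -0.3009, 0.3721]
orientation: [0.119, 0.697, 0.118, -0.697]
wrist_force: [-0.2, -1.0, -0.0]
finger_gap: 0.0853
```

```bash
cat >> h.py <<'E'
def pose(s=None):
    s=s or get_state(); Rm=q2R(s['orientation']); y=Rm[:,1]
    print('t',round(s['clock'],2),'pos',np.round(s['tcp_pos'],4),'psi',round(np.degrees(np.arctan2(y[1],y[0])),2),'tilt',np.round(np.degrees([Rm[0,0],Rm[1,0]]),2),'j',np.round(np.degrees(s['joint_pos'])),'F',np.round(s['wrist_force'],1),'gap',round(s['finger_gap'],4)); return s
def plan(x,y,z,psi=None):
    """total tool-frame shift (cm), from present pose, tool down; turn deg about tool x"""
    s=get_state(); Rm=q2R(s['orientation']); d=np.array([x,y,z])-s['tcp_pos']
    p=np.degrees(np.arctan2(Rm[1,1],Rm[0,1]))
    if psi is None: psi=p
    turn=-((psi-p+180)%360-180)
    rp=np.radians(psi);c,sn=np.cos(rp),np.sin(rp)
    Rn=np.array([[0,c,sn],[0,sn,-c],[-1,0,0]])
    print('turn',round(turn,2),'| shift in old frame',np.round(Rm.T@d*100,2),'| shift after turn',np.round(Rn.T@d*100,2))
E
python3 - <<'E'
from h import *
s=pose(); save('w1',read_camera('wrist')); C=cam('wrist',s)
for l in ['lid']:
  for d in find_in('wrist',l): print(l,d['p'],np.round(d['extent']))
E
```

```text
t 2.35 pos [ 0.4244 -0.3009  0.3721] psi -70.71 tilt [ 0.02 -0.03] j [-44.  12.  14.  92.  -0. 117.] F [-0.2 -1.  -0. ] gap 0.0853
lid 0.7 [313.  43. 158. 168.]
```

View pics/w1.png

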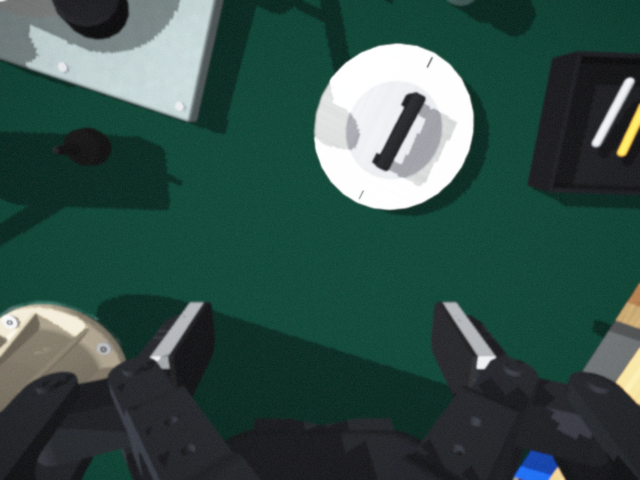

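```bash
cat >> h.py <<'E'
def rows(x,y,z,psi,n=10):
    """straight path with turning: per-row shifts, shift in frame before the row's turn"""
    s=get_state(); Rm=q2R(s['orientation']); d=(np.array([x,y,z])-s['tcp_pos'])/n*100
    p=np.degrees(np.arctan2(Rm[1,1],Rm[0,1])); dp=((psi-p+180)%360-180)/n
    print('turn/row',round(-dp,2))
    for i in range(n):
        a=np.radians(p+dp*i);c,sn=np.cos(a),np.sin(a)
        Rn=np.array([[0,c,sn],[0,sn,-c],[-1,0,0]]); print(np.round(Rn.T@d,2).tolist())
E
python3 - <<'E'
from h import *
rows(0.42,0.14,0.40,-20.7)
s=get_state(); C=cam('wrist',s)
for u in [(430,62),(361,195)]: print(onz(C,u,.029))
for u in [(411,97),(386,166)]: print(onz(C,u,.075))
E
```

```text
turn/row -4.97
[-0.27, -4.16, -1.42]
[-0.27, -4.03, -1.77]
[-0.27, -3.86, -2.11]
[-0.27, -3.66, -2.44]
[-0.27, -3.43, -2.75]
[-0.27, -3.18, -3.04]
[-0.27, -2.91, -3.3]
[-0.27, -2.61, -3.54]
[-0.27, -2.29, -3.75]
[-0.27, -1.96, -3.94]
[ 0.60278508 -0.37209019  0.029     ]
[ 0.42641653 -0.35288299  0.029     ]
[ 0.55331606 -0.35763684  0.075     ]
[ 0.47442024 -0.36035667  0.075     ]
```

Call:
step_arm([
  [[-5,0,0],[-0.3,-4.2,-1.4],8.5],
  [[-5,0,0],[-0.3,-4.0,-1.8],8.5],
  [[-5,0,0],[-0.3,-3.9,-2.1],8.5],
  [[-5,0,0],[-0.3,-3.7,-2.4],8.5],
  [[-5,0,0],[-0.3,-3.4,-2.8],8.5],
  [[-5,0,0],[-0.3,-3.2,-3.0],8.5],
  [[-5,0,0],[-0.3,-2.9,-3.3],8.5],
  [[-5,0,0],[-0.3,-2.6,-3.5],8.5],
  [[-5,0,0],[-0.3,-2.3,-3.8],8.5],
  [[-5,0,0],[-0.3,-2.0,-3.9],8.5],
])

```text
clock: 3.45
tcp_pos: [0.4174, 0.1393, 0.4012]
orientation: [0.403, 0.581, 0.403, -0.581]
wrist_force: [0.8, -0.2, 0.3]
finger_gap: 0.0851
```

Run:
```python
from h import *
s=pose(); save('w2',read_camera('wrist')); C=cam('wrist',s)
for l in ['watch1','loupe','start_top','pump_knob','tester']:
  for d in find_in('wrist',l): print(l,round(d['p'],2),np.round(d['extent']))
```

```text
t 3.45 pos [0.4174 0.1393 0.4012] psi -20.54 tilt [ 0.02 -0.02] j [  8.   3.   8.  95.  -0. 119.] F [ 0.8 -0.2  0.3] gap 0.0851
watch1 0.69 [290.  23.  46.  57.]
start_top 0.6 [342. 135.  22.  23.]
pump_knob 0.67 [492. 270.  96.  75.]
tester 0.75 [321.  41. 284. 306.]
```

View pics/w2.png

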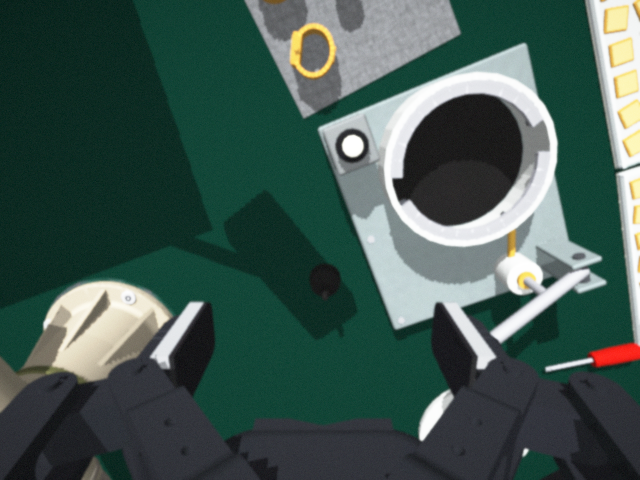

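Run:
```python
from h import *
s=get_state(); C=cam('wrist',s)
for n,u,z in [('potc',(471,159),.092),('start',(352,146),.098),('dk1',(320,128),.03),('dk2',(525,44),.03),('dk3',(397,328),.03),('gapL',(398,188),.092),('gapR',(546,128),.092),('w',(316,50),.032),('blower',(324,278),.08)]: print(n,np.round(onz(C,u,z),3))
rows(0.44,0.22,0.40,-20.5,4)
```

```text
potc [0.592 0.106 0.092]
start [0.466 0.17  0.098]
dk1 [0.437 0.201 0.03 ]
dk2 [0.709 0.204 0.03 ]
dk3 [ 0.443 -0.119  0.03 ]
gapL [0.501 0.103 0.092]
gapR [0.682 0.109 0.092]
w [0.466 0.289 0.032]
blower [0.374 0.02  0.08 ]
turn/row -0.07
[0.02, -0.21, -2.13]
[0.02, -0.21, -2.13]
[0.02, -0.21, -2.13]
[0.02, -0.21, -2.13]
```

Call:
step_arm([
  [[0,0,0],[0,-0.2,-3],8.5],
  [[0,0,0],[0,-0.2,-3],8.5],
  [[0,0,0],[0,-0.2,-3],8.5],
  [[0,0,0],[0,0,0],8.5],
  [[0,0,0],[0,0,0],8.5],
  [[0,0,0],[0,0,0],8.5],
  [[0,0,0],[0,0,0],8.5],
  [[0,0,0],[0,0,0],8.5],
  [[0,0,0],[0,0,0],8.5],
  [[0,0,0],[0,0,0],8.5],
])

```text
clock: 4.75
tcp_pos: [0.4439, 0.2242, 0.4014]
orientation: [0.402, 0.582, 0.402, -0.582]
wrist_force: [0.1, 0.1, -0.1]
finger_gap: 0.0852
```

Run:
```python
from h import *
s=pose(); save('w3',read_camera('wrist')); C=cam('wrist',s)
for l in ['watch1','loupe','start_top','tester']:
  for d in silhouettes('wrist',l): print(l,round(d['p'],2),np.round(d['extent']))
```

```text
t 4.75 pos [0.4439 0.2242 0.4014] psi -20.73 tilt [ 0.02 -0.  ] j [ 18.  10.  16.  96.  -0. 128.] F [ 0.1  0.1 -0.1] gap 0.0852
watch1 0.75 [322. 118. 276. 259.]
watch1 0.67 [254.  25.  47.  54.]
watch1 0.63 [293. 102.  44.  45.]
loupe 0.65 [334.  46.  28.  27.]
loupe 0.59 [626. 390.  10.  10.]
start_top 0.66 [346. 211.  19.  19.]
tester 0.9 [322. 116. 271. 262.]
```

View pics/w3.png

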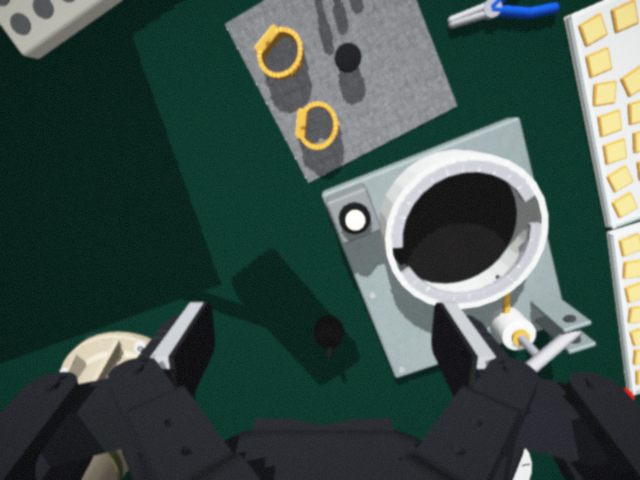

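Run:
```python
from h import *
plan(0.465,0.35,0.26)
```

```text
turn -0.0 | shift in old frame [ 14.12  -2.46 -12.49] | shift after turn [ 14.13  -2.46 -12.49]
```

Call:
step_arm([
  [[0,0,0],[2.5,-0.4,-2.1],8.5],
  [[0,0,0],[2.5,-0.4,-2.1],8.5],
  [[0,0,0],[2.5,-0.4,-2.1],8.5],
  [[0,0,0],[2.5,-0.4,-2.1],8.5],
  [[0,0,0],[2.5,-0.4,-2.1],8.5],
  [[0,0,0],[1.6,-0.4,-2.1],8.5],
  [[0,0,0],[0,0,0],8.5],
  [[0,0,0],[0,0,0],8.5],
  [[0,0,0],[0,0,0],8.5],
  [[0,0,0],[0,0,0],8.5],
])

```text
clock: 6.0
tcp_pos: [0.4664, 0.3503, 0.2616]
orientation: [0.402, 0.583, 0.402, -0.581]
wrist_force: [-0.7, 0.4, -0.3]
finger_gap: 0.085
```

```bash
cat > fitw.py <<'E'
from h import *
from scipy.optimize import minimize
t=np.linspace(0,2*np.pi,60,endpoint=False)
def render(C,p,z0,S=1):
    x,y,a=p; c,s=np.cos(a),np.sin(a); M=np.array([[c,-s],[s,c]])
    def poly(pts,z): 
        w=pts@M.T+[x,y]; return proj(C,np.c_[w,np.full(len(w),z)])
    out=np.c_[26.5*np.cos(t),30*np.sin(t)]/1000; inn=np.c_[23.5*np.cos(t),27*np.sin(t)]/1000
    inn=inn.copy(); inn[:,0]=np.minimum(inn[:,0],.014)
    case=np.array([[14,-19],[26,-19],[26,19],[14,19]])/1000
    im=np.zeros((480,640),np.uint8)
    def fill(pts,v):
        h=cv2.convexHull(np.round(pts*16).astype(np.int32)); m=np.zeros_like(im); cv2.fillConvexPoly(m,h,1,cv2.LINE_AA,4); return m>0
    m=fill(np.r_[poly(out,z0),poly(out,z0+.032),poly(case,z0),poly(case,z0+.032)],1)
    hole=fill(poly(inn,z0),1)&fill(poly(inn,z0+.032),1)
    return m&~hole
def fit(C,mask,x0,z0=.002):
    best=None
    def f(p): 
        r=render(C,p,z0); return 1-(r&mask).sum()/max(1,(r|mask).sum())
    for a in np.radians(np.arange(0,360,20)):
        o=minimize(f,[*x0,a],method='Nelder-Mead',options=dict(initial_simplex=[[*x0,a],[x0[0]+.01,x0[1],a],[x0[0],x0[1]+.01,a],[*x0,a+.3]],maxiter=120,xatol=1e-4,fatol=1e-4))
        if best is None or o.fun<best.fun: best=o
    return best
def gold(img,box=None):
    hsv=cv2.cvtColor(img,cv2.COLOR_RGB2HSV); m=(hsv[...,0]>12)&(hsv[...,0]<32)&(hsv[...,1]>90)&(hsv[...,2]>60)
    return m
E
python3 - <<'E'
from fitw import *
s=pose(); img=read_camera('wrist'); C=cam('wrist',s); g=gold(img)
save('w4',img)
n,lab,st,ce=cv2.connectedComponentsWithStats(g.astype(np.uint8))
for i in range(1,n):
    if st[i,4]<150: continue
    print(st[i],ce[i],np.round(onz(C,ce[i],.02),3))
E
```

```text
t 6.0 pos [0.4664 0.3503 0.2616] psi -20.75 tilt [0.1  0.04] j [ 29.  18.   8.  79.  -0. 140.] F [-0.7  0.4 -0.3] gap 0.085
[ 260  136   62   63 1670] [289.75329341 167.90778443] [0.446 0.391 0.02 ]
[ 311  218   54   63 1842] [336.22312704 250.23289902] [0.459 0.291 0.02 ]
```

View pics/w4.png

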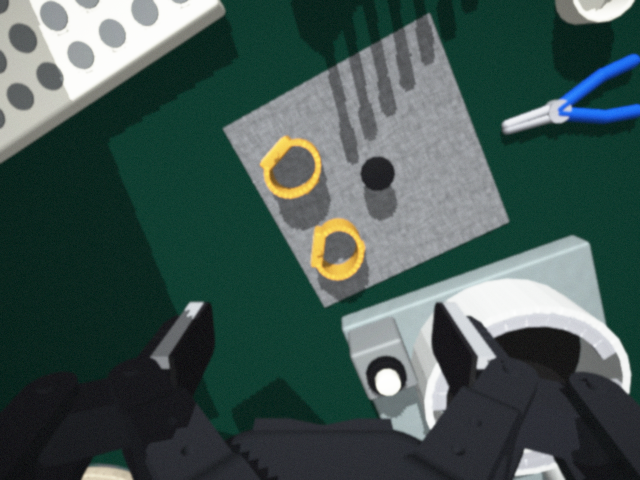

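The wrist view shows the whole pad with exactly two watches, cases at (273,152) and (318,250), and the loupe at (377,173). Next I fit their poses.

Run:
```python
from fitw import *
s=get_state(); img=cv2.imread('pics/w4.png')[:,:,::-1].copy(); C=cam('wrist',s); g=gold(img)
n,lab,st,ce=cv2.connectedComponentsWithStats(g.astype(np.uint8)); vis=img.copy()
for i in range(1,n):
    if st[i,4]<150: continue
    m=(lab==i); o=fit(C,m,onz(C,ce[i],.02)[:2]); print(np.round(o.x,4),np.degrees(o.x[2])%360,o.fun)
    r=render(C,o.x,.002).astype(np.uint8); cs,_=cv2.findContours(r,cv2.RETR_CCOMP,cv2.CHAIN_APPROX_NONE); cv2.drawContours(vis,cs,-1,(255,0,0),1)
save('f4',cv2.resize(vis[100:310,200:420],None,fx=2.8,fy=2.8,interpolation=cv2.INTER_NEAREST))
```

```text
[0.4482 0.3901 2.0535] 117.65585488200968 0.24469914040114615
[0.4606 0.2921 2.6585] 152.31877667186845 0.1721398305084746
```

View pics/f4.png

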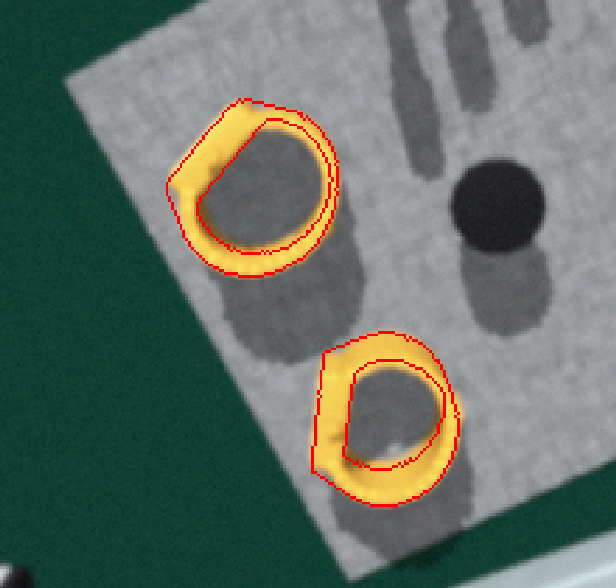

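Run:
```python
from h import *
import workcell; print([n for n in dir(workcell) if not n.startswith('_')]); print(globals().get('hold_point_z'))
a=cam('scene');b=cam('side')
print(tri([(a,(286,222)),(b,(337,214))]))
print('btn',tri([(a,(373,203)),(b,(313,330))]))
rows(0.4429,0.3014,0.12,152.3,20)
```

```text
['MotionError', 'camera_model', 'find_in', 'get_state', 'hand_in', 'hold_point_z', 'read_camera', 'silhouettes']
0.0187
(array([ 0.51505771, -0.07746376,  0.19487613]), [array([-0., -0.]), array([-0.,  0.])])
btn (array([0.46562228, 0.17092155, 0.09699728]), [array([-0.2, -0.1]), array([-0.3,  0.1])])
turn/row -8.65
[0.71, -0.02, 0.27]
[0.71, -0.06, 0.26]
[0.71, -0.1, 0.25]
[0.71, -0.14, 0.23]
[0.71, -0.17, 0.21]
[0.71, -0.2, 0.18]
[0.71, -0.23, 0.15]
[0.71, -0.25, 0.11]
[0.71, -0.26, 0.07]
[0.71, -0.27, 0.03]
[0.71, -0.27, -0.01]
[0.71, -0.27, -0.05]
[0.71, -0.26, -0.09]
[0.71, -0.24, -0.13]
[0.71, -0.22, -0.16]
[0.71, -0.19, -0.19]
[0.71, -0.16, -0.22]
[0.71, -0.13, -0.24]
[0.71, -0.09, -0.26]
[0.71, -0.05, -0.27]
```

Call:
step_arm([
  [[-8.5,0,0],[0.5,0,0],8.5],
  [[-8.5,0,0],[0.5,0,0],8],
  [[-8.5,0,0],[0.5,0,0],7],
  [[-8.5,0,0],[0.5,0,0],6],
  [[-8.5,0,0],[0.5,0,0],5],
  [[-8.5,0,0],[0.5,0,0],4],
  [[-8.5,0,0],[0.5,0,0],3.6],
  [[-8.5,0,0],[0.5,0,0],3.6],
  [[-8.5,0,0],[0.5,0,0],3.6],
  [[-8.5,0,0],[0.5,0,0],3.6],
])

```text
clock: 7.05
tcp_pos: [0.4664, 0.3504, 0.2109]
orientation: [0.69, 0.156, 0.689, -0.155]
wrist_force: [0.2, -0.2, -0.3]
finger_gap: 0.0357
```

Call:
step_arm([
  [[-8.5,0,0],[0.5,0,0],3.6],
  [[-8.5,0,0],[0.5,0,0],3.6],
  [[-8.5,0,0],[0.5,0,0],3.6],
  [[-8.5,0,0],[0.5,0,0],3.6],
  [[-8.5,0,0],[0.5,0,0],3.6],
  [[-8.5,0,0],[0.5,0,0],3.6],
  [[-8.5,0,0],[0,0,0],3.6],
  [[-8.5,0,0],[0,0,0],3.6],
  [[-8.5,0,0],[0,0,0],3.6],
  [[-8.5,0,0],[0,0,0],3.6],
])

```text
clock: 8.05
tcp_pos: [0.4665, 0.3504, 0.1811]
orientation: [0.614, -0.351, 0.613, 0.351]
wrist_force: [-1.2, -0.2, -0.5]
finger_gap: 0.0361
```

Run:
```python
from h import *
pose(); plan(0.4429,0.3014,0.10,152.3)
img=read_camera('wrist'); save('w5',img)
```

```text
t 8.05 pos [0.4665 0.3504 0.1811] psi 149.6 tilt [0.07 0.03] j [ 29.  20.  -2.  68.  -0. -31.] F [-1.2 -0.2 -0.5] gap 0.0361
turn -2.7 | shift in old frame [ 8.11 -0.44 -5.43] | shift after turn [ 8.11 -0.19 -5.44]
```

View pics/w5.png

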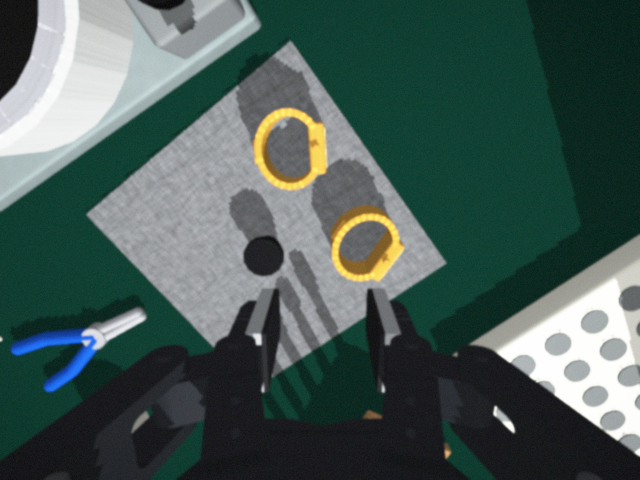

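```bash
cat > run_fit.py <<'E'
from fitw import *
import sys
def run(name,z0=.002,live=True):
    s=get_state(); img=cv2.imread('pics/'+name+'.png')[:,:,::-1].copy(); C=cam('wrist',s); g=gold(img)
    n,lab,st,ce=cv2.connectedComponentsWithStats(g.astype(np.uint8))
    for i in range(1,n):
        if st[i,4]<500: continue
        m=(lab==i); o=fit(C,m,onz(C,ce[i],z0+.018)[:2],z0); a=o.x[2]; print('centre',np.round(o.x[:2],4),'yaw',round(np.degrees(a)%360,1),'err',round(o.fun,3),'case',np.round(o.x[:2]+.02*np.array([np.cos(a),np.sin(a)]),4))
if __name__=='__main__': run(sys.argv[1],float(sys.argv[2]) if len(sys.argv)>2 else .002)
E
python3 run_fit.py w5
```

```text
centre [0.4608 0.2922] yaw 153.3 err 0.195 case [0.4429 0.3012]
centre [0.4483 0.3901] yaw 114.2 err 0.16 case [0.4401 0.4084]
```

Call:
step_arm([
  [[-3,0,0],[0,0,0],3.6],
  [[0,0,0],[1.8,0,-0.9],3.6],
  [[0,0,0],[1.8,0,-0.9],3.6],
  [[0,0,0],[1.8,0,-0.9],3.6],
  [[0,0,0],[1.8,0,-0.9],3.6],
  [[0,0,0],[1.8,-0.1,-0.9],3.6],
  [[0,0,0],[1.8,-0.1,-0.9],3.6],
  [[0,0,0],[0,0,0],3.6],
  [[0,0,0],[0,0,0],3.6],
  [[0,0,0],[0,0,0],3.6],
])

```text
clock: 9.1
tcp_pos: [0.444, 0.3027, 0.0737]
orientation: [0.606, -0.366, 0.604, 0.365]
wrist_force: [-0.1, 0.3, 0.7]
finger_gap: 0.0362
```

Run:
```python
from h import *
pose(); plan(0.4429,0.3013,0.010,152.8)
img=read_camera('wrist'); save('w6',img)
```

```text
t 9.1 pos [0.444  0.3027 0.0737] psi 152.24 tilt [0.14 0.07] j [ 26.  19. -18.  52.   0. -37.] F [-0.1  0.3  0.7] gap 0.0362
turn -0.56 | shift in old frame [ 6.37  0.04 -0.19] | shift after turn [ 6.37  0.03 -0.18]
```

View pics/w6.png

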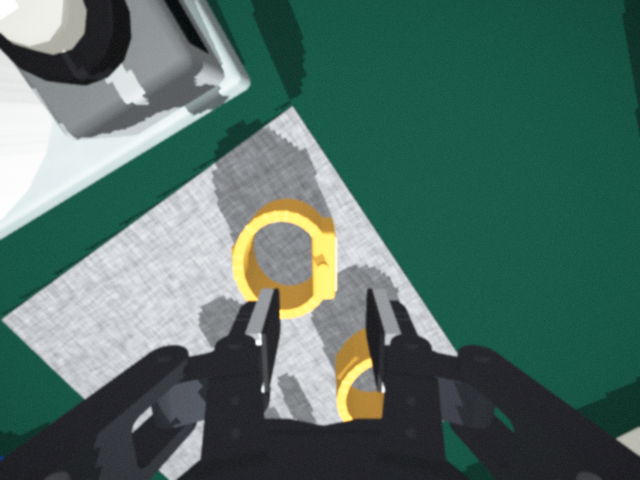

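```bash
python3 - <<'E'
from h import *
s=get_state();C=cam('wrist',s);print(proj(C,[[0.4429,.3013,.034],[0.4429,.3013,.01],s['tcp_pos']]))
E
python3 run_fit.py w6
```

```text
[[321.30932218 266.29428133]
 [321.52813373 250.87268576]
 [320.23722376 305.60894944]]
centre [0.4601 0.2921] yaw 152.3 err 0.236 case [0.4424 0.3014]
centre [0.4469 0.3872] yaw 322.4 err 0.639 case [0.4628 0.375 ]
```

Good: the fit agrees. I descend and grip with moderate force.

Call:
step_arm([
  [[-0.5,0,0],[1.3,0,-0.2],3.6],
  [[0,0,0],[1.3,0,0],3.6],
  [[0,0,0],[1.3,0,0],3.6],
  [[0,0,0],[1.3,0,0],3.6],
  [[0,0,0],[1.1,0,0],3.6],
  [[0,0,0],[0,0,0],3.6],
  [[0,0,0],[0,0,0],0.8],
  [[0,0,0],[0,0,0],0.8],
  [[0,0,0],[0,0,0],0.8],
  [[0,0,0],[0,0,0],0.8],
], force=50)

```text
clock: 10.15
tcp_pos: [0.4424, 0.3007, 0.0101]
orientation: [0.604, -0.368, 0.603, 0.368]
wrist_force: [-1.1, -0.4, 4.0]
finger_gap: 0.0112
```

Run:
```python
from h import *
pose()
```

```text
t 10.15 pos [0.4424 0.3007 0.0101] psi 152.8 tilt [0.09 0.04] j [ 26.  23. -23.  43.  -0. -37.] F [-1.1 -0.4  4. ] gap 0.0112
```

Call:
step_arm([
  [[0,0,0],[-0.5,0,0],0.8],
  [[0,0,0],[-1.5,0,0],0.8],
  [[0,0,0],[-2,0,0],0.8],
  [[0,0,0],[-2,0,0],0.8],
  [[0,0,0],[-2,0,0],0.8],
  [[0,0,0],[-2,0,0],0.8],
  [[0,0,0],[-2,0,0],0.8],
  [[0,0,0],[-2,0,0],0.8],
  [[0,0,0],[-2,0,0],0.8],
  [[0,0,0],[0,0,0],0.8],
])

```text
clock: 11.15
tcp_pos: [0.4432, 0.301, 0.1722]
orientation: [0.605, -0.369, 0.602, 0.368]
wrist_force: [-0.3, 0.3, -0.2]
finger_gap: 0.0113
```

```bash
cat > potfit.py <<'E'
from h import *
from scipy.optimize import least_squares
def mk(pos,psi):
    a=np.radians(psi);c,s=np.cos(a),np.sin(a);Rm=np.array([[0,c,s],[0,s,-c],[-1,0,0]])
    m=camera_model('wrist');T=np.eye(4);T[:3,:3]=Rm;T[:3,3]=pos;T=T@np.array(m['T_tool_cam']);K=np.array([[m['fx'],0,m['cx']],[0,m['fy'],m['cy']],[0,0,1]])
    return K,T[:3,:3],T[:3,3]
def circ(img,C,c0,z,r):
    g=cv2.cvtColor(img,cv2.COLOR_RGB2GRAY); g=cv2.GaussianBlur(g,(3,3),0).astype(float)
    c=np.array(c0,float)
    for it in range(6):
        pts=[]
        for a in np.linspace(0,2*np.pi,120,endpoint=False):
            d=np.array([np.cos(a),np.sin(a)]); rr=np.arange(r-.008,r+.008,.0005)
            p=proj(C,np.c_[c[0]+rr*d[0],c[1]+rr*d[1],np.full(len(rr),z)])
            if (p<2).any() or (p[:,0]>637).any() or (p[:,1]>380).any(): continue
            v=cv2.remap(g.astype(np.float32),p[:,0].astype(np.float32)[None],p[:,1].astype(np.float32)[None],cv2.INTER_LINEAR)[0]
            dv=np.abs(np.gradient(v)); i=dv.argmax()
            if dv[i]>4: pts.append([c[0]+rr[i]*d[0],c[1]+rr[i]*d[1]])
        pts=np.array(pts)
        o=least_squares(lambda q:np.hypot(pts[:,0]-q[0],pts[:,1]-q[1])-q[2],[*c,r],loss='soft_l1',f_scale=.001)
        c=o.x[:2]
    return o.x,len(pts),np.median(np.abs(o.fun))
if __name__=='__main__':
    for n,pos,psi in [('w2',(0.4174,0.1393,0.4012),-20.54),('w3',(0.4439,0.2242,0.4014),-20.73)]:
        img=cv2.imread('pics/'+n+'.png')[:,:,::-1].copy(); C=mk(pos,psi)
        for r in (.101,.080): print(n,r,circ(img,C,(.592,.106),.092,r))
E
python3 potfit.py
python3 - <<'E'
from h import *
pose()
E
```

```text
w2 0.101 (array([0.59018427, 0.10108619, 0.10238776]), 117, np.float64(0.0006001081527870628))
w2 0.08 (array([0.59047368, 0.10118752, 0.07906129]), 95, np.float64(0.0004599678266167112))
w3 0.101 (array([0.59092027, 0.10002416, 0.1015814 ]), 115, np.float64(0.0009043812699504883))
w3 0.08 (array([0.59065864, 0.10178075, 0.07857471]), 92, np.float64(0.0006491862274189408))
t 11.15 pos [0.4432 0.301  0.1722] psi 152.8 tilt [0.26 0.12] j [ 26.  15. -10.  65.  -0. -37.] F [-0.3  0.3 -0.2] gap 0.0113
```

Run:
```python
from h import *
rows(0.6285,0.1147,0.172,80,10)
```

```text
turn/row 7.28
[0.0, -2.5, -0.81]
[0.0, -2.58, -0.49]
[0.0, -2.62, -0.16]
[0.0, -2.62, 0.18]
[0.0, -2.58, 0.51]
[0.0, -2.49, 0.83]
[0.0, -2.37, 1.14]
[0.0, -2.2, 1.43]
[0.0, -2.0, 1.7]
[0.0, -1.77, 1.94]
```

Call:
step_arm([
  [[7.3,0,0],[0,-2.5,-0.8],0.8],
  [[7.3,0,0],[0,-2.6,-0.5],0.8],
  [[7.3,0,0],[0,-2.6,-0.2],0.8],
  [[7.3,0,0],[0,-2.6,0.2],0.8],
  [[7.3,0,0],[0,-2.6,0.5],0.8],
  [[7.3,0,0],[0,-2.5,0.8],0.8],
  [[7.3,0,0],[0,-2.4,1.1],0.8],
  [[7.3,0,0],[0,-2.2,1.4],0.8],
  [[7.3,0,0],[0,-2.0,1.7],0.8],
  [[7.3,0,0],[0,-1.8,1.9],0.8],
])

```text
clock: 12.15
tcp_pos: [0.6253, 0.1117, 0.1678]
orientation: [0.703, 0.065, 0.705, -0.065]
wrist_force: [0.2, 0.5, -0.6]
finger_gap: 0.011
```

Run:
```python
from h import *
pose(); plan(0.6285,0.1147,0.038,80)
save('w7',read_camera('wrist'))
```

```text
t 12.15 pos [0.6253 0.1117 0.1678] psi 79.49 tilt [-0.11 -0.01] j [ 3. 26.  6. 70. -0. 13.] F [ 0.2  0.5 -0.6] gap 0.011
turn -0.51 | shift in old frame [12.98  0.36  0.29] | shift after turn [12.98  0.35  0.27]
```

View pics/w7.png

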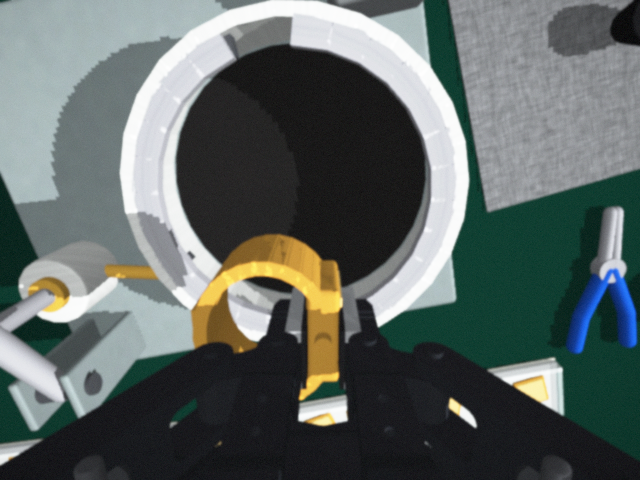

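Call:
step_arm([
  [[-0.5,0,0],[1,0.4,0.3],0.8],
  [[0,0,0],[1.5,0,0],0.8],
  [[0,0,0],[1.5,0,0],0.8],
  [[0,0,0],[1.5,0,0],0.8],
  [[0,0,0],[1.5,0,0],0.8],
  [[0,0,0],[1.5,0,0],0.8],
  [[0,0,0],[1.5,0,0],0.8],
  [[0,0,0],[1,0,0],0.8],
  [[0,0,0],[0.9,0,0],0.8],
  [[0,0,0],[0.6,0,0],0.8],
])

```text
clock: 13.2
tcp_pos: [0.6282, 0.1164, 0.0432]
orientation: [0.704, 0.059, 0.705, -0.059]
wrist_force: [0.3, -0.3, -0.6]
finger_gap: 0.0112
```

Run:
```python
from h import *
pose(); plan(0.6285,0.1147,0.038,80)
save('w8',read_camera('wrist'))
```

```text
t 13.2 pos [0.6282 0.1164 0.0432] psi 80.36 tilt [-0.07 -0.  ] j [ 3. 31. -4. 55. -0. 13.] F [ 0.3 -0.3 -0.6] gap 0.0112
turn 0.36 | shift in old frame [ 0.52 -0.17  0.06] | shift after turn [ 0.52 -0.17  0.06]
```

View pics/w8.png

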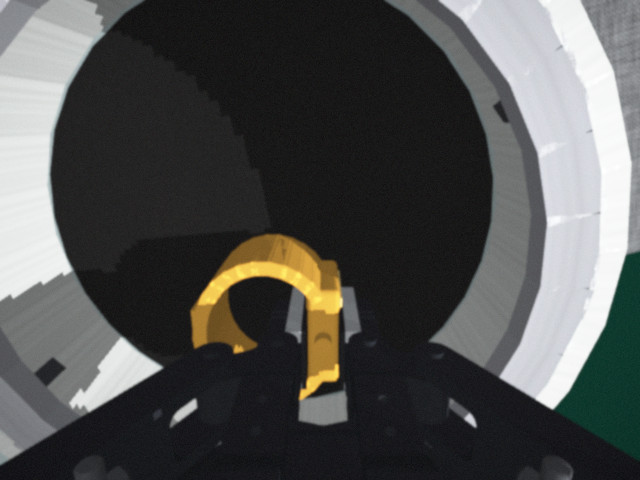

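Call:
step_arm([
  [[0,0,0],[0.4,0,0],0.8],
  [[0,0,0],[0.1,0,0],0.8],
  [[0,0,0],[0,0,0],0.8],
  [[0,0,0],[0,0,0],0.8],
  [[0,0,0],[0,0,0],1.5],
  [[0,0,0],[0,0,0],2.4],
  [[0,0,0],[0,0,0],3.2],
  [[0,0,0],[0,0,0],3.4],
  [[0,0,0],[0,0,0],3.4],
  [[0,0,0],[0,0,0],3.4],
])

```text
clock: 14.25
tcp_pos: [0.6242, 0.1138, 0.0392]
orientation: [0.702, 0.058, 0.707, -0.062]
wrist_force: [-13.8, -9.7, 8.7]
finger_gap: 0.034
```

Call:
step_arm([
  [[0,0,0],[-1,0,0],3.4],
  [[0,0,0],[-2,0,0],3.4],
  [[0,0,0],[-2,0,0],3.4],
  [[0,0,0],[-2,0,0],3.4],
  [[0,0,0],[-2,0,0],3.4],
  [[0,0,0],[-2,0,0],3.4],
  [[0,0,0],[-2,0,0],3.4],
  [[0,0,0],[-2,0,0],3.4],
  [[0,0,0],[-2,0,0],3.4],
  [[0,0,0],[0,0,0],3.4],
])

```text
clock: 15.25
tcp_pos: [0.6311, 0.1162, 0.2133]
orientation: [0.707, 0.06, 0.702, -0.059]
wrist_force: [-0.0, -0.1, 0.5]
finger_gap: 0.0341
```

Run:
```python
from h import *
pose()
save('w9',read_camera('wrist'))
```

```text
t 15.25 pos [0.6311 0.1162 0.2133] psi 80.3 tilt [0.42 0.03] j [ 3. 25. 11. 75.  0. 13.] F [-0.  -0.1  0.5] gap 0.0341
```

View pics/w9.png

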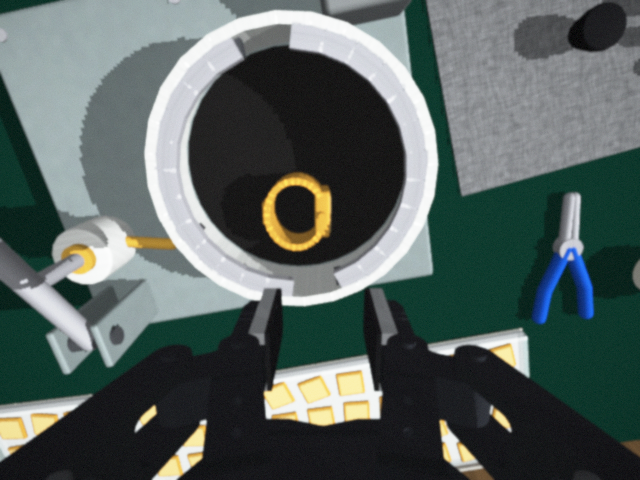

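Run:
```python
from fitw import *
s=get_state(); img=cv2.imread('pics/w9.png')[:,:,::-1].copy(); C=cam('wrist',s); g=gold(img)
g[:150]=0;g[260:]=0;g[:,:250]=0;g[:,340:]=0
o=fit(C,g,(.62,.1),.030); print(o.x,np.degrees(o.x[2]),o.fun)
from potfit import circ
for r in(.101,.08): print(circ(img,C,(.5906,.1012),.092,r))
```

```text
[0.62420052 0.09674519 1.4017187 ] 80.31256578874759 0.2276476410425602
(array([0.58819603, 0.10268232, 0.10088868]), 107, np.float64(0.0001589451324134905))
(array([0.5885418 , 0.10453777, 0.07784575]), 113, np.float64(0.0008613671033945725))
```

Run:
```python
from h import *
rows(0.4396,0.41,0.20,116,10)
```

```text
turn/row -3.57
[0.11, 2.57, -2.37]
[0.11, 2.72, -2.21]
[0.11, 2.85, -2.04]
[0.11, 2.97, -1.86]
[0.11, 3.08, -1.67]
[0.11, 3.18, -1.47]
[0.11, 3.26, -1.27]
[0.11, 3.34, -1.06]
[0.11, 3.4, -0.86]
[0.11, 3.44, -0.64]
```

Call:
step_arm([
  [[-3.6,0,0],[0.1,2.6,-2.4],3.6],
  [[-3.6,0,0],[0.1,2.7,-2.2],3.6],
  [[-3.6,0,0],[0.1,2.9,-2.0],3.6],
  [[-3.6,0,0],[0.1,3.0,-1.9],3.6],
  [[-3.6,0,0],[0.1,3.1,-1.7],3.6],
  [[-3.6,0,0],[0.1,3.2,-1.5],3.6],
  [[-3.6,0,0],[0.1,3.3,-1.3],3.6],
  [[-3.6,0,0],[0.1,3.3,-1.1],3.6],
  [[-3.6,0,0],[0.1,3.3,-0.9],3.6],
  [[-3.6,0,0],[0.1,2.7,0],3.6],
])

```text
clock: 16.3
tcp_pos: [0.4426, 0.406, 0.198]
orientation: [0.688, -0.162, 0.689, 0.162]
wrist_force: [0.4, 0.4, 0.3]
finger_gap: 0.0358
```

```bash
python3 - <<'E'
from h import *
pose()
save('w10',read_camera('wrist'))
E
python3 run_fit.py w10
```

```text
t 16.3 pos [0.4426 0.406  0.198 ] psi 116.51 tilt [-0.1  -0.05] j [35. 22.  3. 72.  0.  8.] F [0.4 0.4 0.3] gap 0.0358
centre [0.4471 0.394 ] yaw 117.2 err 0.201 case [0.438  0.4118]
centre [0.5078 0.6395] yaw 144.1 err 0.839 case [0.4916 0.6512]
centre [0.643  0.6733] yaw 144.1 err 0.705 case [0.6268 0.6851]
```

View pics/w10.png

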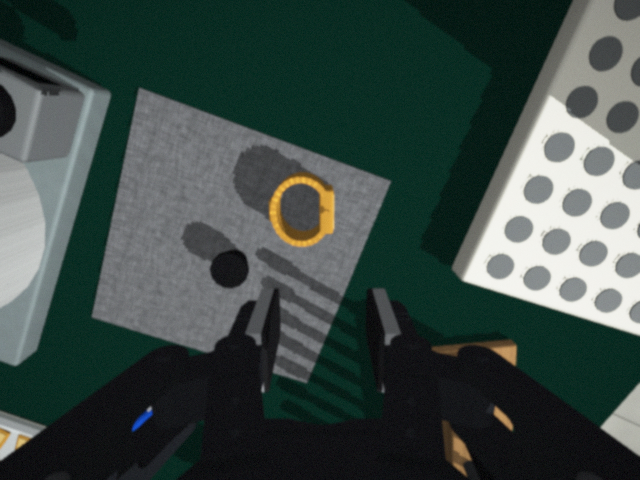

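Call:
step_arm([
  [[0,0,0],[2,0.2,0],3.6],
  [[0,0,0],[2,0,0],3.6],
  [[0,0,0],[2,0,0],3.6],
  [[0,0,0],[2,0,0],3.6],
  [[0,0,0],[2,0,0],3.6],
  [[0,0,0],[2,0,0],3.6],
  [[0,0,0],[0.8,0,0],3.6],
  [[0,0,0],[0,0,0],3.6],
  [[0,0,0],[0,0,0],3.6],
  [[0,0,0],[0,0,0],3.6],
])

```text
clock: 17.35
tcp_pos: [0.4446, 0.4072, 0.0723]
orientation: [0.689, -0.161, 0.688, 0.161]
wrist_force: [0.3, 0.1, 0.5]
finger_gap: 0.036
```

```bash
python3 - <<'E'
from h import *
pose()
save('w11',read_camera('wrist'))
plan(0.4392,0.4085,0.010,116.5)
E
python3 run_fit.py w11
```

```text
t 17.35 pos [0.4446 0.4072 0.0723] psi 116.29 tilt [0.09 0.06] j [35. 26. -8. 55. -0.  9.] F [0.3 0.1 0.5] gap 0.036
turn -0.21 | shift in old frame [ 6.24  0.35 -0.44] | shift after turn [ 6.24  0.36 -0.42]
centre [0.4485 0.3903] yaw 115.9 err 0.231 case [0.4397 0.4083]
centre [0.5668 0.5867] yaw 164.3 err 0.551 case [0.5476 0.5921]
```

View pics/w11.png

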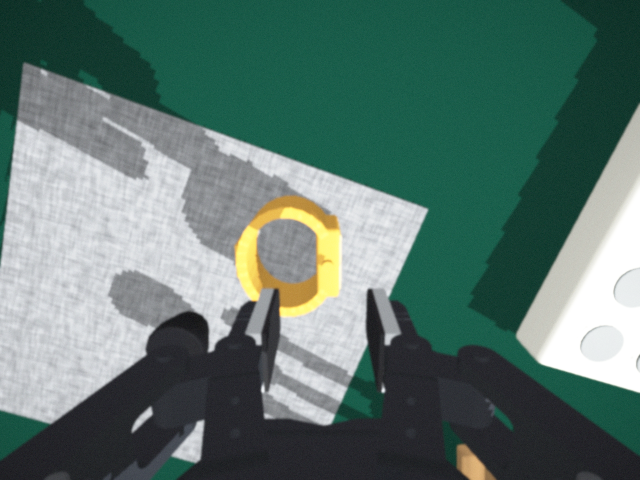

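Call:
step_arm([
  [[0,0,0],[1.3,0.4,-0.4],3.6],
  [[0,0,0],[1.3,0,0],3.6],
  [[0,0,0],[1.3,0,0],3.6],
  [[0,0,0],[1.3,0,0],3.6],
  [[0,0,0],[1,0,0],3.6],
  [[0,0,0],[0,0,0],3.6],
  [[0,0,0],[0,0,0],0.8],
  [[0,0,0],[0,0,0],0.8],
  [[0,0,0],[0,0,0],0.8],
  [[0,0,0],[0,0,0],0.8],
], force=50)

```text
clock: 18.4
tcp_pos: [0.4388, 0.4087, 0.0097]
orientation: [0.689, -0.161, 0.688, 0.161]
wrist_force: [-0.7, 0.9, -0.0]
finger_gap: 0.0109
```

Run:
```python
from h import *
pose()
```

```text
t 18.4 pos [0.4388 0.4087 0.0097] psi 116.3 tilt [0.04 0.02] j [ 35.  29. -13.  48.  -0.   9.] F [-0.7  0.9 -0. ] gap 0.0109
```

Call:
step_arm([
  [[0,0,0],[-0.5,0,0],0.8],
  [[0,0,0],[-1.5,0,0],0.8],
  [[0,0,0],[-2,0,0],0.8],
  [[0,0,0],[-2,0,0],0.8],
  [[0,0,0],[-2,0,0],0.8],
  [[0,0,0],[-2,0,0],0.8],
  [[0,0,0],[-2,0,0],0.8],
  [[0,0,0],[-2,0,0],0.8],
  [[0,0,0],[-2,0,0],0.8],
  [[0,0,0],[0,0,0],0.8],
])

```text
clock: 19.4
tcp_pos: [0.44, 0.4097, 0.1727]
orientation: [0.691, -0.16, 0.687, 0.162]
wrist_force: [0.3, 0.3, -0.2]
finger_gap: 0.011
```

Run:
```python
from h import *
pose()
rows(0.5625,0.1277,0.172,80,10)
```

```text
t 19.4 pos [0.44   0.4097 0.1727] psi 116.3 tilt [0.28 0.19] j [35. 22. -0. 68. -0.  9.] F [ 0.3  0.3 -0.2] gap 0.011
turn/row 3.63
[0.01, -3.07, -0.15]
[0.01, -3.07, 0.04]
[0.01, -3.07, 0.24]
[0.01, -3.04, 0.43]
[0.01, -3.01, 0.62]
[0.01, -2.96, 0.81]
[0.01, -2.91, 1.0]
[0.01, -2.84, 1.18]
[0.01, -2.76, 1.36]
[0.01, -2.67, 1.53]
```

Call:
step_arm([
  [[3.6,0,0],[0,-3.1,-0.2],0.8],
  [[3.6,0,0],[0,-3.1,0],0.8],
  [[3.6,0,0],[0,-3.1,0.2],0.8],
  [[3.6,0,0],[0,-3.0,0.4],0.8],
  [[3.6,0,0],[0,-3.0,0.6],0.8],
  [[3.6,0,0],[0,-3.0,0.8],0.8],
  [[3.6,0,0],[0,-2.9,1.0],0.8],
  [[3.6,0,0],[0,-2.8,1.2],0.8],
  [[3.6,0,0],[0,-2.8,1.4],0.8],
  [[3.6,0,0],[0,-2.7,1.5],0.8],
])

```text
clock: 20.4
tcp_pos: [0.5601, 0.124, 0.1682]
orientation: [0.704, 0.061, 0.705, -0.061]
wrist_force: [0.9, 0.8, -1.1]
finger_gap: 0.0114
```

Call:
step_arm([
  [[0,0,0],[0,0,0],0.8],
  [[0,0,0],[0,0,0],0.8],
  [[0,0,0],[0,0,0],0.8],
  [[0,0,0],[0,0,0],0.8],
  [[0,0,0],[0,0,0],0.8],
  [[0,0,0],[0,0,0],0.8],
  [[0,0,0],[0,0,0],0.8],
  [[0,0,0],[0,0,0],0.8],
  [[0,0,0],[0,0,0],0.8],
  [[0,0,0],[0,0,0],0.8],
])

```text
clock: 21.4
tcp_pos: [0.5603, 0.1252, 0.1693]
orientation: [0.705, 0.06, 0.705, -0.06]
wrist_force: [0.0, 0.0, -1.2]
finger_gap: 0.0112
```

Run:
```python
from h import *
pose(); plan(0.5625,0.1277,0.039,80)
save('w12',read_camera('wrist'))
```

```text
t 21.4 pos [0.5603 0.1252 0.1693] psi 80.29 tilt [ 0.   -0.01] j [ 5. 19. -4. 66. -0. 14.] F [ 0.   0.  -1.2] gap 0.0112
turn 0.29 | shift in old frame [13.03  0.28  0.18] | shift after turn [13.03  0.28  0.18]
```

View pics/w12.png

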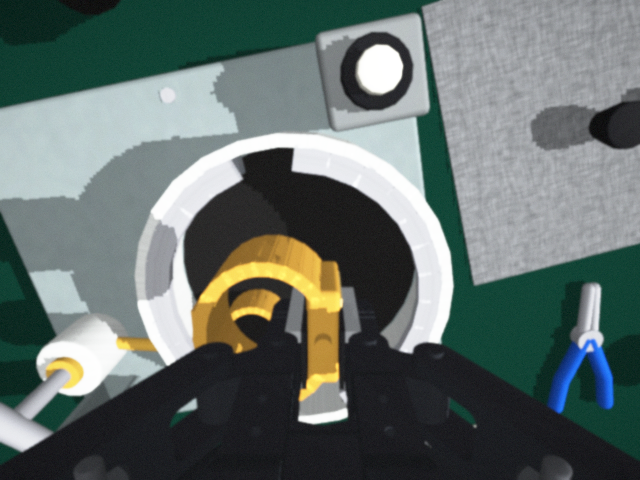

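Call:
step_arm([
  [[0,0,0],[1.5,0.2,0],0.8],
  [[0,0,0],[1.5,0,0],0.8],
  [[0,0,0],[1.5,0,0],0.8],
  [[0,0,0],[1.5,0,0],0.8],
  [[0,0,0],[1.5,0,0],0.8],
  [[0,0,0],[1.5,0,0],0.8],
  [[0,0,0],[1.5,0,0],0.8],
  [[0,0,0],[1.0,0,0],0.8],
  [[0,0,0],[0.8,0,0],0.8],
  [[0,0,0],[0.5,0,0],0.8],
])

```text
clock: 22.45
tcp_pos: [0.5605, 0.1272, 0.0407]
orientation: [0.704, 0.06, 0.705, -0.06]
wrist_force: [-0.5, 0.4, -1.6]
finger_gap: 0.0107
```

Run:
```python
from h import *
pose()
```

```text
t 22.45 pos [0.5605 0.1272 0.0407] psi 80.29 tilt [-0.02 -0.01] j [  5.  25. -15.  50.  -0.  14.] F [-0.5  0.4 -1.6] gap 0.0107
```

Call:
step_arm([
  [[0,0,0],[0.2,0,0],0.8],
  [[0,0,0],[0,0,0],0.8],
  [[0,0,0],[0,0,0],0.8],
  [[0,0,0],[0,0,0],1.5],
  [[0,0,0],[0,0,0],2.2],
  [[0,0,0],[0,0,0],3.0],
  [[0,0,0],[0,0,0],3.0],
  [[0,0,0],[0,0,0],3.0],
  [[0,0,0],[-1,0,0],3.0],
  [[0,0,0],[-2,0,0],3.0],
])

```text
clock: 23.45
tcp_pos: [0.5585, 0.1276, 0.0681]
orientation: [0.703, 0.06, 0.706, -0.06]
wrist_force: [0.3, 0.1, -0.5]
finger_gap: 0.0298
```

Call:
step_arm([
  [[0,0,0],[-2,0,0],3.0],
  [[0,0,0],[-2,0,0],3.0],
  [[0,0,0],[-2,0,0],3.0],
  [[0,0,0],[-2,0,0],3.0],
  [[0,0,0],[-2,0,0],3.0],
  [[0,0,0],[-2,0,0],3.0],
  [[0,0,0],[-2,0,0],3.0],
  [[0,0,0],[-2,0,0],3.0],
  [[0,0,0],[0,0,0],3.0],
  [[0,0,0],[0,0,0],3.0],
])

```text
clock: 24.45
tcp_pos: [0.5604, 0.1277, 0.2294]
orientation: [0.705, 0.06, 0.705, -0.059]
wrist_force: [-0.3, -1.9, 0.3]
finger_gap: 0.0298
```

Run:
```python
from h import *
pose()
img=read_camera('wrist');save('w13',img);save('s13',read_camera('side'))
from potfit import circ
C=cam('wrist',get_state())
for r in(.101,.08): print(circ(img,C,(.5906,.1012),.092,r))
rows(.45,-.10,.30,35,10)
```

```text
t 24.45 pos [0.5604 0.1277 0.2294] psi 80.33 tilt [0.01 0.03] j [ 5. 18.  2. 74.  0. 14.] F [-0.3 -1.9  0.3] gap 0.0298
(array([0.58804177, 0.10230176, 0.10125327]), 109, np.float64(0.0002716182273417994))
(array([0.5865096 , 0.10520604, 0.07688379]), 103, np.float64(0.0016019253446587084))
turn/row 4.53
[-0.72, -2.43, -0.7]
[-0.72, -2.47, -0.51]
[-0.72, -2.51, -0.31]
[-0.72, -2.52, -0.11]
[-0.72, -2.52, 0.09]
[-0.72, -2.51, 0.29]
[-0.72, -2.48, 0.49]
[-0.72, -2.43, 0.68]
[-0.72, -2.37, 0.87]
[-0.72, -2.29, 1.06]
```

View pics/w13.png

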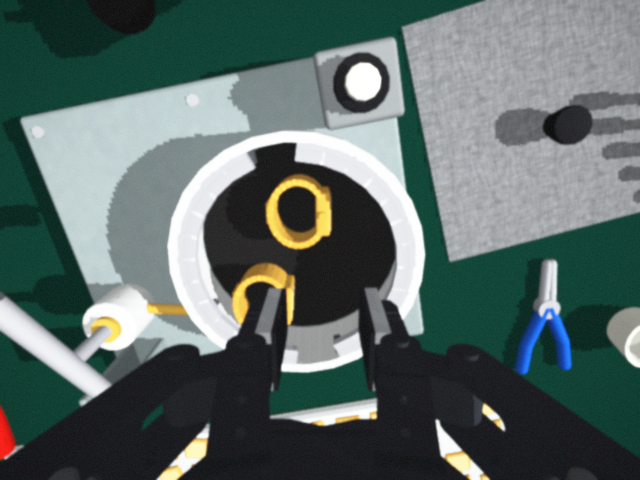

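Call:
step_arm([
  [[0,0,0],[-1,0,1.5],3.0],
  [[0,0,0],[-1,0,1.5],3.0],
  [[0,0,0],[-1,0,1.5],3.0],
  [[0,0,0],[-1,0,1.5],3.0],
  [[0,0,0],[0,0,1.5],3.0],
  [[0,0,0],[0,0,0],3.0],
  [[0,0,0],[0,0,0],3.0],
  [[0,0,0],[0,0,0],3.0],
  [[0,0,0],[0,0,0],3.0],
  [[0,0,0],[0,0,0],3.0],
])

```text
clock: 25.55
tcp_pos: [0.634, 0.1148, 0.2694]
orientation: [0.705, 0.06, 0.705, -0.06]
wrist_force: [0.5, -0.7, -0.1]
finger_gap: 0.0298
```

Run:
```python
from fitw import *
s=pose()
img=read_camera('wrist');save('w14',img)
from potfit import circ
C=cam('wrist',s)
for r in(.101,.08): print(circ(img,C,(.589,.102),.092,r))
g=gold(img); n,lab,st,ce=cv2.connectedComponentsWithStats(g.astype(np.uint8))
for i in range(1,n):
    p=onz(C,ce[i],.05)
    if st[i,4]<200 or np.hypot(p[0]-.589,p[1]-.102)>.08: continue
    o=fit(C,lab==i,p[:2],.030); print(o.x,np.degrees(o.x[2]),o.fun)
```

```text
t 25.55 pos [0.634  0.1148 0.2694] psi 80.32 tilt [-0.01 -0.  ] j [ 3. 26. 20. 84. -0. 13.] F [ 0.5 -0.7 -0.1] gap 0.0298
(array([0.58977824, 0.10255782, 0.10173886]), 120, np.float64(0.0002527341241004774))
(array([0.58686818, 0.10529436, 0.07696084]), 120, np.float64(0.0011119960533795409))
[0.55759116 0.10784804 1.40375179] 80.4290531980855 0.28999106344950853
[0.63525753 0.05993008 1.43318055] 82.11519691117434 0.22947925860547225
```

View pics/w14.png

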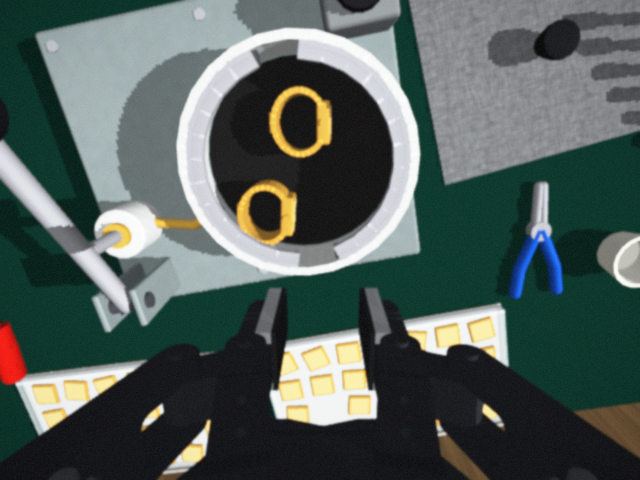

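Run:
```python
from h import *
rows(0.50,-0.355,0.28,86,10)
```

```text
turn/row -0.57
[-0.11, -4.86, -0.53]
[-0.11, -4.85, -0.58]
[-0.11, -4.84, -0.63]
[-0.11, -4.84, -0.68]
[-0.11, -4.83, -0.72]
[-0.11, -4.82, -0.77]
[-0.11, -4.82, -0.82]
[-0.11, -4.81, -0.87]
[-0.11, -4.8, -0.91]
[-0.11, -4.79, -0.96]
```

Call:
step_arm([
  [[-0.6,0,0],[-0.1,-4.8,-0.5],4],
  [[-0.6,0,0],[-0.1,-4.8,-0.6],5],
  [[-0.6,0,0],[-0.1,-4.8,-0.6],6],
  [[-0.6,0,0],[-0.1,-4.8,-0.7],6],
  [[-0.6,0,0],[-0.1,-4.8,-0.7],6],
  [[-0.6,0,0],[-0.1,-4.8,-0.8],6],
  [[-0.6,0,0],[-0.1,-4.8,-0.8],6],
  [[-0.6,0,0],[-0.1,-4.8,-0.9],6],
  [[-0.6,0,0],[-0.1,-4.8,-0.9],6],
  [[-0.6,0,0],[-0.1,-4.8,-1],6],
])

```text
clock: 26.6
tcp_pos: [0.5007, -0.3545, 0.2798]
orientation: [0.707, 0.022, 0.706, -0.023]
wrist_force: [1.0, 0.3, -0.7]
finger_gap: 0.0603
```

Call:
step_arm([
  [[0,0,0],[1.5,0,0],6],
  [[0,0,0],[2,0,0],6],
  [[0,0,0],[2,0,0],6],
  [[0,0,0],[2,0,0],6],
  [[0,0,0],[0,0,0],6],
  [[0,0,0],[0,0,0],6],
  [[0,0,0],[0,0,0],6],
  [[0,0,0],[0,0,0],6],
  [[0,0,0],[0,0,0],6],
  [[0,0,0],[0,0,0],6],
])

```text
clock: 27.6
tcp_pos: [0.5018, -0.353, 0.2049]
orientation: [0.707, 0.023, 0.706, -0.023]
wrist_force: [0.4, -0.2, 0.2]
finger_gap: 0.0601
```

Run:
```python
from h import *
s=pose()
img=read_camera('wrist');save('w15',img)
from potfit import circ
C=cam('wrist',s)
print(circ(img,C,(.515,-.362),.029,.099))
```

```text
t 27.6 pos [ 0.5018 -0.353   0.2049] psi 86.3 tilt [ 0.04 -0.04] j [-43.  23.   6.  73.  -0. -39.] F [ 0.4 -0.2  0.2] gap 0.0601
(array([ 0.51137213, -0.36226411,  0.09837276]), 120, np.float64(0.000149879528871584))
```

View pics/w15.png

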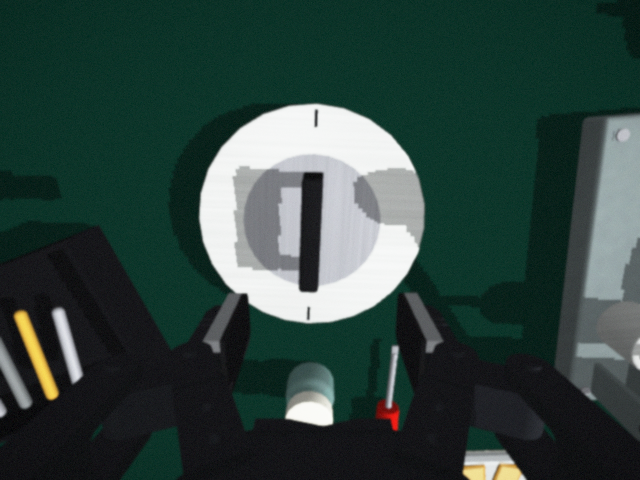

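Run:
```python
from h import *
s=get_state();C=cam('wrist',s)
img=cv2.imread('pics/w15.png'); 
a=onz(C,(316.3,118),.029);b=onz(C,(308.3,313),.029);print(a,b,(a+b)/2,np.degrees(np.arctan2(*(b-a)[1::-1])))
a=onz(C,(312.5,173),.075);b=onz(C,(309,292),.075);print(a,b,(a+b)/2,np.degrees(np.arctan2(*(b-a)[1::-1])),np.linalg.norm(a-b))
g=cv2.cvtColor(img,cv2.COLOR_BGR2GRAY)
for r in [112,116,120,124,176,190,210,230,250,270,285,308,312,316]:
    row=g[r,270:350].astype(float); j=np.where(row<70)[0]; print(r, j.min()+270 if len(j) else None, j.max()+270 if len(j) else None)
```

```text
[ 0.42422413 -0.35215157  0.029     ] [ 0.5990949  -0.37185434  0.029     ] [ 0.51165952 -0.36200295  0.029     ] -6.428431651942714
[ 0.4620191  -0.35674976  0.075     ] [ 0.55556071 -0.36630101  0.075     ] [ 0.50878991 -0.36152539  0.075     ] -5.830093009630133 0.09402797240599536
112 316 316
116 316 316
120 None None
124 None None
176 303 322
190 302 321
210 302 320
230 301 319
250 301 318
270 300 317
285 300 316
308 None None
312 None None
316 270 271
```

Run:
```python
from h import *
plan(0.511,-0.362,0.045,83.8)
```

```text
turn 2.5 | shift in old frame [15.97 -0.83  0.97] | shift after turn [15.97 -0.79  1.02]
```

Call:
step_arm([
  [[2.5,0,0],[1,-0.4,0.5],5],
  [[0,0,0],[2,-0.4,0.5],4.5],
  [[0,0,0],[2,0,0],4.5],
  [[0,0,0],[2,0,0],4.5],
  [[0,0,0],[2,0,0],4.5],
  [[0,0,0],[2,0,0],4.5],
  [[0,0,0],[2,0,0],4.5],
  [[0,0,0],[0,0,0],4.5],
  [[0,0,0],[0,0,0],4.5],
  [[0,0,0],[0,0,0],4.5],
])

```text
clock: 28.65
tcp_pos: [0.5116, -0.3624, 0.0757]
orientation: [0.707, 0.038, 0.706, -0.039]
wrist_force: [-0.5, 0.8, 0.6]
finger_gap: 0.0451
```

Run:
```python
from h import *
s=pose(); save('w16',read_camera('wrist'))
plan(0.511,-0.362,0.045,83.8)
```

```text
t 28.65 pos [ 0.5116 -0.3624  0.0757] psi 83.8 tilt [ 0.09 -0.08] j [-43.  28.  -4.  57.  -0. -36.] F [-0.5  0.8  0.6] gap 0.0451
turn -0.0 | shift in old frame [ 3.08  0.05 -0.08] | shift after turn [ 3.09  0.04 -0.07]
```

View pics/w16.png

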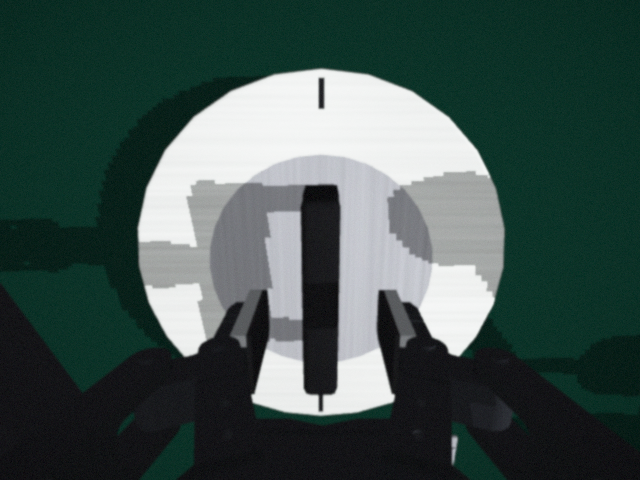

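Call:
step_arm([
  [[0,0,0],[1.5,0,0],4.5],
  [[0,0,0],[1.5,0,0],4.5],
  [[0,0,0],[0,0,0],4.5],
  [[0,0,0],[0,0,0],4],
  [[0,0,0],[0,0,0],3],
  [[0,0,0],[0,0,0],2],
  [[0,0,0],[0,0,0],1.2],
  [[0,0,0],[0,0,0],1.2],
  [[0,0,0],[0,0,0],1.2],
  [[0,0,0],[0,0,0],1.2],
], force=100)

```text
clock: 29.7
tcp_pos: [0.5115, -0.3628, 0.0458]
orientation: [0.707, 0.038, 0.705, -0.039]
wrist_force: [-1.5, -0.5, 6.1]
finger_gap: 0.0146
```

Run:
```python
from h import *
s=pose()
```

```text
t 29.7 pos [ 0.5115 -0.3628  0.0458] psi 83.78 tilt [ 0.1  -0.13] j [-43.  30.  -6.  54.  -0. -36.] F [-1.5 -0.5  6.1] gap 0.0146
```

Run:
```python
from h import *
rows(0.385,-0.15,0.045,87,8)
```

```text
turn/row -0.4
[0.01, 2.47, -1.86]
[0.01, 2.49, -1.84]
[0.01, 2.5, -1.83]
[0.01, 2.51, -1.81]
[0.01, 2.52, -1.79]
[0.01, 2.54, -1.77]
[0.01, 2.55, -1.75]
[0.01, 2.56, -1.74]
```

Call:
step_arm([
  [[0,0,0],[-0.5,0,0],1.2],
  [[0,0,0],[-1,0,0],1.2],
  [[0,0,0],[-1.5,0,0],1.2],
  [[0,0,0],[0,0,0],1.2],
  [[0,0,0],[0,0,0],1.2],
  [[0,0,0],[0,0,0],1.2],
  [[0,0,0],[0,0,0],1.2],
  [[0,0,0],[0,0,0],1.2],
  [[0,0,0],[0,0,0],1.2],
  [[0,0,0],[0,0,0],1.2],
])

```text
clock: 30.7
tcp_pos: [0.5108, -0.3617, 0.0741]
orientation: [0.706, 0.038, 0.706, -0.038]
wrist_force: [-0.0, 0.3, -5.8]
finger_gap: 0.0144
```

Run:
```python
from h import *
s=pose();save('w17',read_camera('wrist'))
```

```text
t 30.7 pos [ 0.5108 -0.3617  0.0741] psi 83.8 tilt [-0.01  0.01] j [-43.  28.  -4.  57.  -0. -36.] F [-0.   0.3 -5.8] gap 0.0144
```

View pics/w17.png

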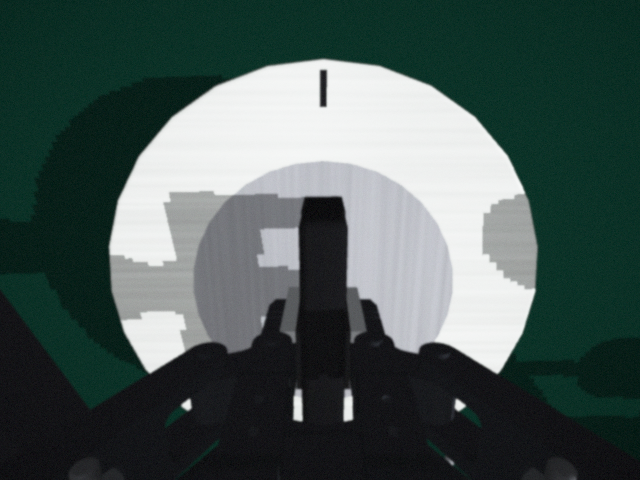

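Call:
step_arm([
  [[-0.4,0,0],[0,2.5,-1.9],1.2],
  [[-0.4,0,0],[0,2.5,-1.8],1.2],
  [[-0.4,0,0],[0,2.5,-1.8],1.2],
  [[-0.4,0,0],[0,2.5,-1.8],1.2],
  [[-0.4,0,0],[0,2.5,-1.8],1.2],
  [[-0.4,0,0],[0,2.5,-1.8],1.2],
  [[-0.4,0,0],[0,2.5,-1.8],1.2],
  [[-0.4,0,0],[0,2.5,-1.8],1.2],
  [[0,0,0],[-1,0,0],1.2],
  [[0,0,0],[-2,0,0],1.2],
])

```text
clock: 31.75
tcp_pos: [0.3814, -0.1488, 0.1039]
orientation: [0.706, 0.019, 0.708, -0.018]
wrist_force: [0.9, -1.1, -4.7]
finger_gap: 0.0144
```

Run:
```python
from h import *
s=pose();save('w18',read_camera('wrist'))
plan(0.385,-0.11,0.165,90)
```

```text
t 31.75 pos [ 0.3814 -0.1488  0.1039] psi 87.06 tilt [-0.13  0.08] j [-33.   5. -33.  53.  -0. -30.] F [ 0.9 -1.1 -4.7] gap 0.0144
turn -2.96 | shift in old frame [-5.74  4.06 -0.11] | shift after turn [-5.73  4.07  0.08]
```

View pics/w18.png

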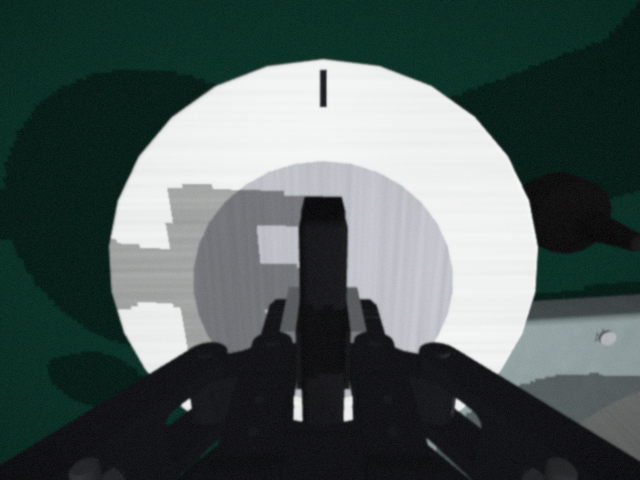

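Call:
step_arm([
  [[0,0,0],[-2,0,0],1.2],
  [[0,0,0],[-2,0,0],1.2],
  [[0,0,0],[-2.5,0,0],1.2],
  [[-1,0,0],[0,3,0],1.2],
  [[-1,0,0],[0,4,0],1.2],
  [[-1,0,0],[0,4,0],1.2],
  [[0,0,0],[0,4,0.4],1.2],
  [[0,0,0],[0,4,1],1.2],
  [[0,0,0],[0,3,2],1.2],
  [[0,0,0],[0,3,3],1.2],
])

```text
clock: 32.8
tcp_pos: [0.4504, 0.1012, 0.1694]
orientation: [0.707, -0.0, 0.707, 0.0]
wrist_force: [1.0, -1.8, -5.5]
finger_gap: 0.0145
```

Run:
```python
from h import *
s=pose();save('w19',read_camera('wrist'))
plan(0.5894,0.1017,0.170,91)
```

```text
t 32.8 pos [0.4504 0.1012 0.1694] psi 90.04 tilt [ 0.   -0.02] j [  3.   7. -20.  63.  -0.   3.] F [ 1.  -1.8 -5.5] gap 0.0145
turn -0.84 | shift in old frame [ 0.07 -0.37 13.2 ] | shift after turn [-0.03 -0.57 13.19]
```

View pics/w19.png

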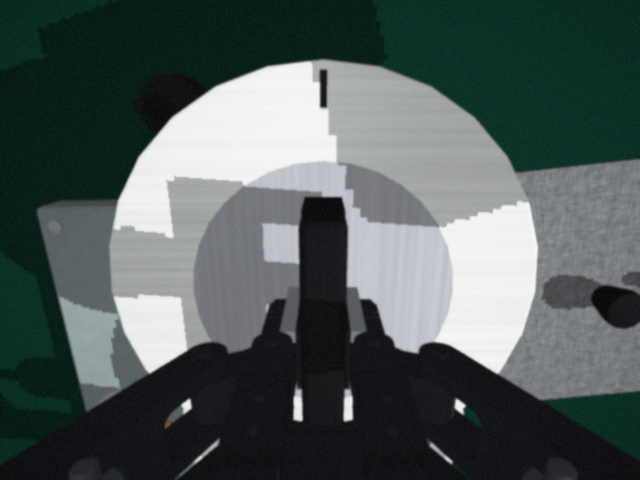

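Run:
```python
from h import *
from potfit import circ,mk
s=get_state();C=cam('wrist',s);img=cv2.imread('pics/w19.png')[:,:,::-1].copy()
z=s['tcp_pos'][2]-.0165
print(circ(img,C,s['tcp_pos'][:2],z,.099))
p=onz(C,(323.3,72),z);q=onz(C,(323,106),z);print(p-s['tcp_pos'],q-s['tcp_pos'])
for nm,pos,psi in [('w14',(0.634,0.1148,0.2694),80.32),('w2',(0.4174,0.1393,0.4012),-20.54),('w9',(0.6311,.1162,.2133),80.3)]:
    im=cv2.imread('pics/'+nm+'.png',0);C=mk(pos,psi)
    c=circ(cv2.imread('pics/'+nm+'.png')[:,:,::-1].copy(),C,(.589,.102),.092,.101)[0][:2]
    for r in (.084,.087):
        a=np.radians(np.arange(-20,340,.5)); 
        P=proj(C,np.c_[c[0]+r*np.cos(a),c[1]+r*np.sin(a),np.full(len(a),.092)]).astype(np.float32)
        v=cv2.remap(im,P[:,0][None],P[:,1][None],cv2.INTER_LINEAR)[0].astype(float)
        d=np.gradient(cv2.GaussianBlur(v[None],(5,1),0)[0])
        for lo,hi in[(-20,20),(160,200)]:
            m=(np.degrees(a)>=lo)&(np.degrees(a)<hi); aa=np.degrees(a)[m];dd=d[m]
            print(nm,r,'fall',aa[dd.argmin()],round(dd.min(),1),'rise',aa[dd.argmax()],round(dd.max(),1))
```

```text
(array([0.45764318, 0.10665854, 0.0976659 ]), 79, np.float64(0.00016468023206878124))
[-0.09341885  0.00116018 -0.0165    ] [-0.08095172  0.00108697 -0.0165    ]
w14 0.084 fall -10.5 -17.8 rise 12.5 19.9
w14 0.084 fall 170.0 -27.3 rise 192.00000000000003 30.8
w14 0.087 fall -10.5 -17.9 rise 12.5 25.6
w14 0.087 fall 169.5 -26.2 rise 192.5 29.3
w2 0.084 fall -10.0 -19.2 rise 12.000000000000002 18.5
w2 0.084 fall 170.5 -39.5 rise 190.5 29.3
w2 0.087 fall -10.0 -19.7 rise 12.5 18.4
w2 0.087 fall 170.0 -38.6 rise 191.0 22.6
w9 0.084 fall -10.0 -18.1 rise 12.5 22.8
w9 0.084 fall 170.0 -28.9 rise 192.00000000000003 34.1
w9 0.087 fall -10.5 -18.7 rise 13.0 28.7
w9 0.087 fall 169.5 -28.3 rise 192.5 30.7
```

Call:
step_arm([
  [[-1,0,0],[0,0,2],1.2],
  [[0,0,0],[0,-0.1,3],1.2],
  [[0,0,0],[0,-0.1,3],1.2],
  [[0,0,0],[0,-0.1,3],1.2],
  [[0,0,0],[0,0,2.8],1.2],
  [[0,0,0],[1,0,0],1.2],
  [[0,0,0],[0.5,0,0],1.2],
  [[0,0,0],[0,0,0],1.2],
  [[0,0,0],[0,0,0],1.2],
  [[0,0,0],[0,0,0],1.2],
])

```text
clock: 33.85
tcp_pos: [0.5885, 0.0987, 0.1548]
orientation: [0.707, -0.006, 0.707, 0.006]
wrist_force: [0.0, -0.5, -5.7]
finger_gap: 0.014
```

Run:
```python
from h import *
s=pose();save('w20',read_camera('wrist'));save('s20',read_camera('side'))
plan(0.589,0.1011,0.138,91)
```

```text
t 33.85 pos [0.5885 0.0987 0.1548] psi 91.0 tilt [ 0.03 -0.  ] j [ 2. 22. -2. 66. -0.  1.] F [ 0.  -0.5 -5.7] gap 0.014
turn 0.0 | shift in old frame [1.7  0.24 0.03] | shift after turn [1.7  0.24 0.03]
```

View pics/w20.png

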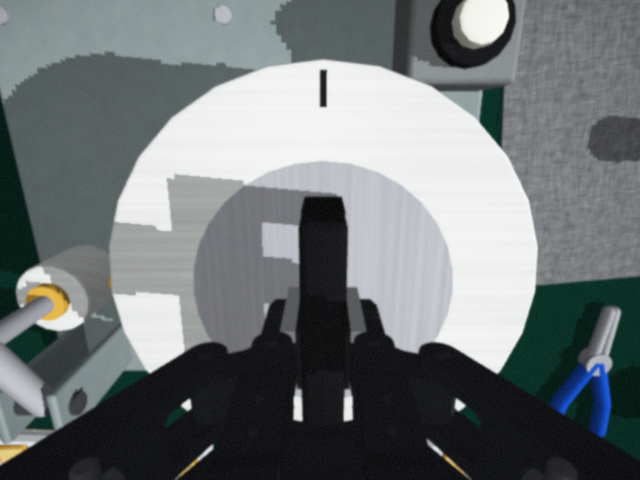

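View pics/s20.png

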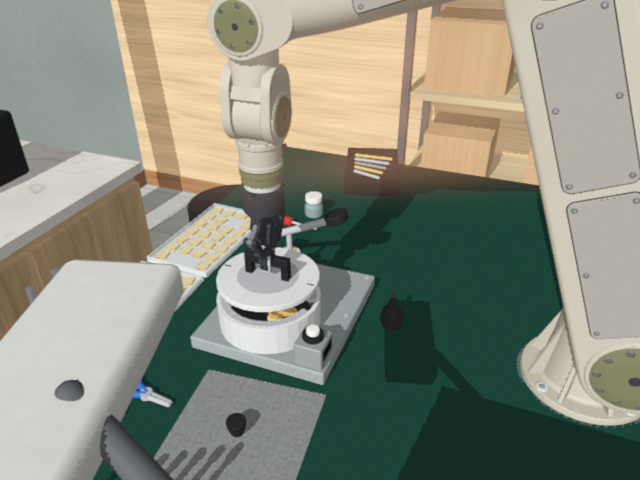

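Call:
step_arm([
  [[0,0,0],[0.5,0.2,0],1.2],
  [[0,0,0],[0.5,0,0],1.2],
  [[0,0,0],[0.4,0,0],1.2],
  [[0,0,0],[0.2,0,0],1.2],
  [[0,0,0],[0.2,0,0],1.2],
  [[0,0,0],[0.2,0,0],1.2],
  [[0,0,0],[0.2,0,0],1.2],
  [[0,0,0],[0,0,0],1.2],
  [[0,0,0],[0,0,0],1.2],
  [[0,0,0],[0,0,0],1.2],
])

```text
clock: 34.95
tcp_pos: [0.5889, 0.1007, 0.1324]
orientation: [0.707, -0.006, 0.707, 0.006]
wrist_force: [0.0, -0.1, -5.8]
finger_gap: 0.0144
```

Run:
```python
from h import *
s=pose();print(s['ft_torque'])
```

```text
t 34.95 pos [0.5889 0.1007 0.1324] psi 91.0 tilt [ 0.02 -0.01] j [ 2. 23. -4. 63. -0.  1.] F [ 0.  -0.1 -5.8] gap 0.0144
[ 0.01305659  0.02271119 -0.00147148]
```

Call:
step_arm([
  [[0,0,0],[0.3,0,0],1.2],
  [[0,0,0],[0.3,0,0],1.2],
  [[0,0,0],[0.2,0,0],1.2],
  [[0,0,0],[0.2,0,0],1.2],
  [[0,0,0],[0.2,0,0],1.2],
  [[0,0,0],[0,0,0],1.2],
  [[0,0,0],[0,0,0],1.2],
  [[0,0,0],[0,0,0],1.2],
  [[0,0,0],[0,0,0],1.2],
  [[0,0,0],[0,0,0],1.2],
])

```text
clock: 35.95
tcp_pos: [0.5887, 0.1007, 0.1208]
orientation: [0.707, -0.006, 0.707, 0.006]
wrist_force: [-4.4, -0.1, 3.6]
finger_gap: 0.0144
```

Run:
```python
from h import *
s=pose();print(s['ft_torque'])
```

```text
t 35.95 pos [0.5887 0.1007 0.1208] psi 91.0 tilt [ 0.01 -0.01] j [ 2. 23. -5. 61. -0.  1.] F [-4.4 -0.1  3.6] gap 0.0144
[-0.09981138  0.81080792 -0.02052996]
```

Call:
step_arm([
  [[3,0,0],[0,0,0],1.2],
  [[5,0,0],[0,0,0],1.2],
  [[6,0,0],[0,0,0],1.2],
  [[6,0,0],[0,0,0],1.2],
  [[6,0,0],[0,0,0],1.2],
  [[6,0,0],[0,0,0],1.2],
  [[6,0,0],[0,0,0],1.2],
  [[6,0,0],[0,0,0],1.2],
  [[5,0,0],[0,0,0],1.2],
  [[4,0,0],[0,0,0],1.2],
])

```text
clock: 36.95
tcp_pos: [0.5903, 0.1007, 0.1208]
orientation: [0.636, 0.311, 0.634, -0.31]
wrist_force: [0.4, 0.4, 0.9]
finger_gap: 0.0144
```

Run:
```python
from h import *
s=pose();print(s['ft_torque'])
```

```text
t 36.95 pos [0.5903 0.1007 0.1208] psi 37.86 tilt [ 0.17 -0.  ] j [ 2. 23. -5. 61. -0. 54.] F [0.4 0.4 0.9] gap 0.0144
[-0.14802474  0.13187856  0.39296112]
```

Call:
step_arm([
  [[1,0,0],[0,0,0],1.2],
  [[1,0,0],[0,0,0],1.2],
  [[1,0,0],[0,0,0],1.2],
  [[1,0,0],[0,0,0],1.2],
  [[1,0,0],[0,0,0],1.2],
  [[1,0,0],[0,0,0],1.2],
  [[1,0,0],[0,0,0],1.2],
  [[1,0,0],[0,0,0],1.2],
  [[0,0,0],[0,0,0],1.2],
  [[0,0,0],[0,0,0],1.2],
])

```text
clock: 37.95
tcp_pos: [0.5901, 0.101, 0.1208]
orientation: [0.613, 0.354, 0.612, -0.353]
wrist_force: [5.0, 1.7, 3.5]
finger_gap: 0.0143
```

Run:
```python
from h import *
s=pose();print(s['ft_torque'])
```

```text
t 37.95 pos [0.5901 0.101  0.1208] psi 30.03 tilt [0.15 0.03] j [ 2. 23. -5. 61.  0. 62.] F [5.  1.7 3.5] gap 0.0143
[ 0.26274867 -0.88138765  0.97180726]
```

Call:
step_arm([
  [[1,0,0],[0,0,0],1.2],
  [[1,0,0],[0,0,0],1.2],
  [[1,0,0],[0,0,0],1.2],
  [[0,0,0],[0,0,0],1.2],
  [[0,0,0],[0,0,0],1.2],
  [[0,0,0],[0,0,0],1.2],
  [[0,0,0],[0,0,0],1.2],
  [[0,0,0],[0,0,0],1.2],
  [[0,0,0],[0,0,0],1.2],
  [[0,0,0],[0,0,0],1.2],
])

```text
clock: 38.95
tcp_pos: [0.5901, 0.1011, 0.1208]
orientation: [0.605, 0.369, 0.603, -0.368]
wrist_force: [5.0, 0.8, 3.3]
finger_gap: 0.0142
```

Run:
```python
from h import *
s=pose();print(s['ft_torque']);save('w21',read_camera('wrist'))
```

```text
t 38.95 pos [0.5901 0.1011 0.1208] psi 27.26 tilt [ 0.16 -0.  ] j [ 2. 23. -5. 61. -0. 65.] F [5.  0.8 3.3] gap 0.0142
[ 0.05740762 -0.86154427  2.6492306 ]
```

View pics/w21.png

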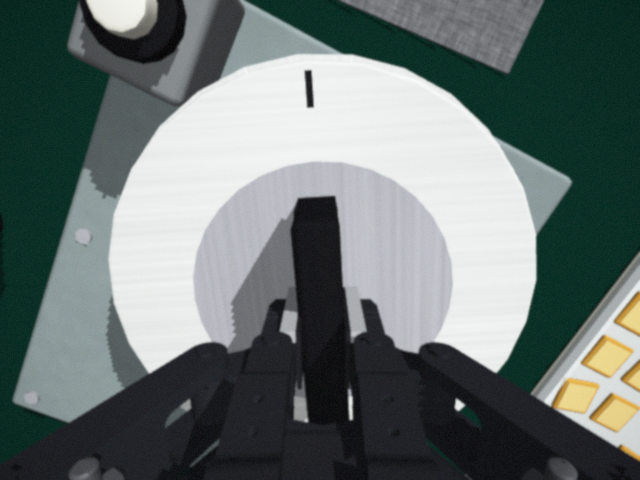

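Call:
step_arm([
  [[0,0,0],[0,0,0],1.8],
  [[0,0,0],[0,0,0],2.5],
  [[0,0,0],[0,0,0],3.5],
  [[0,0,0],[0,0,0],4.5],
  [[0,0,0],[0,0,0],4.5],
  [[0,0,0],[-1,0,0],4.5],
  [[0,0,0],[-2,0,0],4.5],
  [[0,0,0],[-3,0,0],4.5],
  [[0,0,0],[-3,0,0],4.5],
  [[0,0,0],[-3,0,0],4.5],
])

```text
clock: 40.0
tcp_pos: [0.5886, 0.1006, 0.2422]
orientation: [0.603, 0.37, 0.603, -0.37]
wrist_force: [1.8, 1.0, -0.2]
finger_gap: 0.0449
```

Call:
step_arm([
  [[0,0,0],[-3,0,0],3],
  [[0,0,0],[-1,0,0],1],
  [[0,0,0],[0,0,0],0],
  [[0,0,0],[0,0,0],0],
  [[0,0,0],[0,0,0],0],
  [[0,0,0],[0,0,0],0],
  [[0,0,0],[0,0,0],0],
  [[0,0,0],[0,0,0],0],
  [[0,0,0],[0,0,0],0],
  [[0,0,0],[0,0,0],0],
])

```text
clock: 41.0
tcp_pos: [0.5888, 0.1007, 0.2802]
orientation: [0.603, 0.369, 0.603, -0.37]
wrist_force: [-0.1, 0.3, -0.2]
finger_gap: -0.0001
```

Run:
```python
from h import *
from potfit import circ
s=pose();img=read_camera('wrist');save('w22',img);C=cam('wrist',s)
print(circ(img,C,(.589,.101),.092+.012,.099))
```

```text
t 41.0 pos [0.5888 0.1007 0.2802] psi 27.0 tilt [-0.01 -0.01] j [ 2. 20. 13. 82. -0. 65.] F [-0.1  0.3 -0.2] gap -0.0001
(array([0.58929221, 0.10359137, 0.09928885]), 110, np.float64(0.000657147498317516))
```

View pics/w22.png

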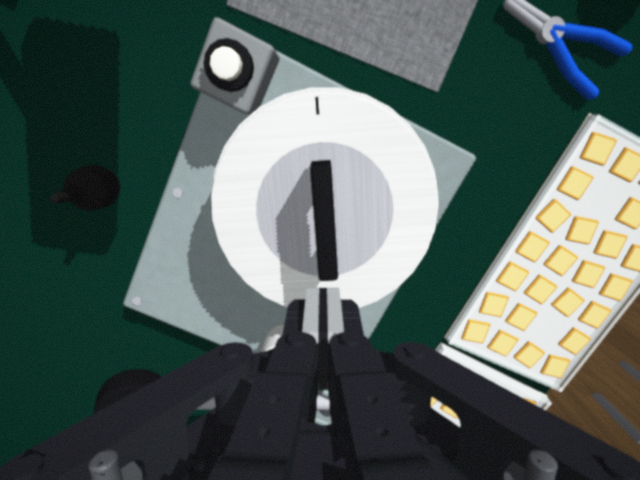

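Run:
```python
from h import *
s=get_state();C=cam('wrist',s)
a=onz(C,(320.5,162),.150);b=onz(C,(328,279),.150);print(a,b,np.degrees(np.arctan2(*(b-a)[1::-1])),np.linalg.norm(b-a))
a=onz(C,(317,97),.104);b=onz(C,(318.5,114),.104);print(a,b,np.degrees(np.arctan2(*(b-a)[1::-1])))
c=np.array([.589,.1015]);print(np.degrees(np.arctan2(*(c-a[:2])[::-1])))
save('sc22',read_camera('scene'))
rows(.515,-.077,.27,27,6)
```

```text
[0.56578256 0.14266127 0.15      ] [0.6121186  0.06442972 0.15      ] -59.36201434021738 0.09092416042375914
[0.5421566  0.18251789 0.104     ] [0.54902952 0.17157475 0.104     ] -57.868844878024866
-59.964107559578146
turn/row -0.0
[0.17, -2.44, 2.08]
[0.17, -2.44, 2.08]
[0.17, -2.44, 2.08]
[0.17, -2.44, 2.08]
[0.17, -2.44, 2.08]
[0.17, -2.44, 2.08]
```

View pics/sc22.png

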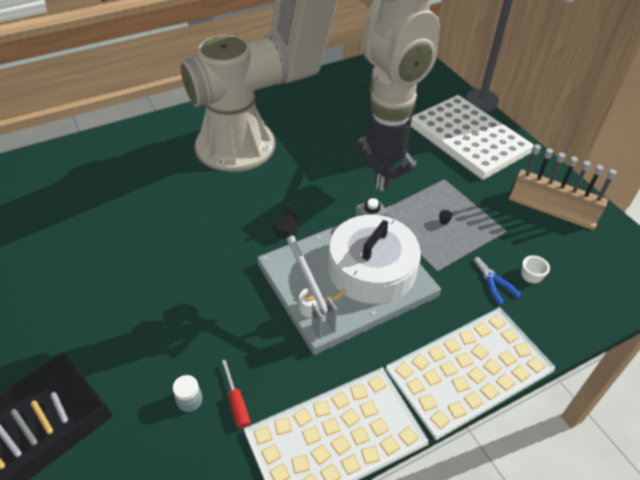

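Run:
```python
from h import *
rows(.515,-.077,.28,90,10)
```

```text
turn/row -6.3
[0.0, -1.46, 1.25]
[0.0, -1.59, 1.08]
[0.0, -1.7, 0.9]
[0.0, -1.79, 0.71]
[0.0, -1.86, 0.51]
[0.0, -1.9, 0.3]
[0.0, -1.92, 0.09]
[0.0, -1.92, -0.12]
[0.0, -1.89, -0.33]
[0.0, -1.85, -0.54]
```

Call:
step_arm([
  [[-6.3,0,0],[0,-1.5,1.3],0],
  [[-6.3,0,0],[0,-1.6,1.1],0],
  [[-6.3,0,0],[0,-1.7,0.9],0],
  [[-6.3,0,0],[0,-1.8,0.7],0],
  [[-6.3,0,0],[0,-1.9,0.5],0],
  [[-6.3,0,0],[0,-1.9,0.3],0],
  [[-6.3,0,0],[0,-1.9,0.1],0],
  [[-6.3,0,0],[0,-1.9,-0.1],0],
  [[-6.3,0,0],[0,-1.9,-0.3],0],
  [[-6.3,0,0],[0,-1.9,-0.5],0],
])

```text
clock: 42.1
tcp_pos: [0.5153, -0.0793, 0.2805]
orientation: [0.707, -0.002, 0.707, 0.002]
wrist_force: [0.1, 0.0, -0.1]
finger_gap: 0.0
```

Run:
```python
from h import *
s=pose();img=read_camera('wrist');save('w23',img);C=cam('wrist',s)
plan(.515,-.077,.20,90); print(proj(C,[[.515,-.077,.195]]))
for d in find_in('wrist','pump_knob'): print(d)
```

```text
t 42.1 pos [ 0.5153 -0.0793  0.2805] psi 90.26 tilt [ 0.02 -0.01] j [-18.  11.   1.  79.  -0. -18.] F [ 0.1  0.  -0.1] gap 0.0
turn 0.4 | shift in old frame [8.05 0.46 0.05] | shift after turn [8.05 0.45 0.04]
[[324.48751175 243.79991014]]
{'extent': [283.4, 205.6, 76.4, 82.8], 'p': 0.71}
{'extent': [601.0, 142.0, 39.0, 28.3], 'p': 0.4}
{'extent': [282.5, 113.8, 357.0, 240.0], 'p': 0.36}
```

View pics/w23.png

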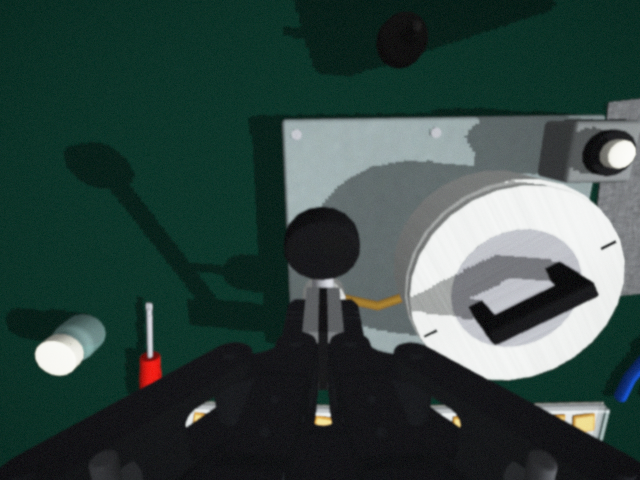

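Call:
step_arm([
  [[0,0,0],[2,0,0],0],
  [[0,0,0],[2,0,-0.3],0],
  [[0,0,0],[2,0,0],0],
  [[0,0,0],[1.5,0,0],0],
  [[0,0,0],[1,0,0],0],
  [[0,0,0],[0.5,0,-0.2],0],
  [[0,0,0],[0.5,0,-0.2],0],
  [[0,0,0],[0.5,0,-0.2],0],
  [[0,0,0],[0,0,0],0],
  [[0,0,0],[0,0,0],0],
])

```text
clock: 43.2
tcp_pos: [0.5067, -0.0781, 0.1812]
orientation: [0.707, 0.0, 0.707, 0.0]
wrist_force: [-2.9, 1.8, 5.7]
finger_gap: -0.0001
```

Run:
```python
from h import *
s=pose()
```

```text
t 43.2 pos [ 0.5067 -0.0781  0.1812] psi 89.98 tilt [0.04 0.02] j [-18.  12. -12.  66.   0. -18.] F [-2.9  1.8  5.7] gap -0.0001
```

Contact made and the lever is moving. I continue down to about z = 0.07.

Call:
step_arm([
  [[0,0,0],[1.2,0,-0.4],0],
  [[0,0,0],[1.2,0,-0.4],0],
  [[0,0,0],[1.2,0,-0.3],0],
  [[0,0,0],[1.2,0,-0.2],0],
  [[0,0,0],[1.2,0,-0.1],0],
  [[0,0,0],[1.2,0,0],0],
  [[0,0,0],[1.2,0,0],0],
  [[0,0,0],[1.2,0,0],0],
  [[0,0,0],[1.2,0,0],0],
  [[0,0,0],[0,0,0],0],
])

```text
clock: 44.2
tcp_pos: [0.4931, -0.0788, 0.0724]
orientation: [0.707, 0.0, 0.707, -0.001]
wrist_force: [-3.6, -0.2, 8.8]
finger_gap: 0.0001
```

Call:
step_arm([
  [[0,0,0],[0.2,0,0],0],
  [[0,0,0],[0.2,0,0],0],
  [[0,0,0],[0.2,0,0],0],
  [[0,0,0],[0.1,0,0],0],
  [[0,0,0],[0,0,0],0],
  [[0,0,0],[0,0,0],0],
  [[0,0,0],[0,0,0],0],
  [[0,0,0],[0,0,0],0],
  [[0,0,0],[0,0,0],0],
  [[0,0,0],[0,0,0],0],
])

```text
clock: 45.2
tcp_pos: [0.4939, -0.0789, 0.0669]
orientation: [0.708, -0.0, 0.706, -0.001]
wrist_force: [-2.8, 1.0, 8.5]
finger_gap: -0.0003
```

Run:
```python
from h import *
s=pose();save('w24',read_camera('wrist'));save('s24',read_camera('side'))
```

```text
t 45.2 pos [ 0.4939 -0.0789  0.0669] psi 89.97 tilt [ 0.15 -0.05] j [-18.  16. -24.  49.  -0. -18.] F [-2.8  1.   8.5] gap -0.0003
```

View pics/s24.png

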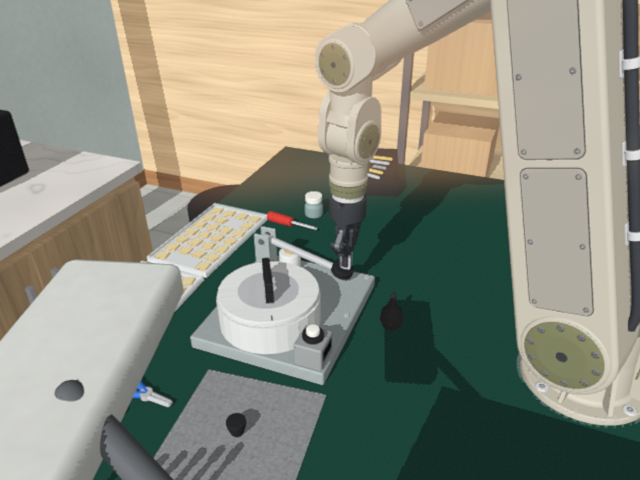

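View pics/w24.png

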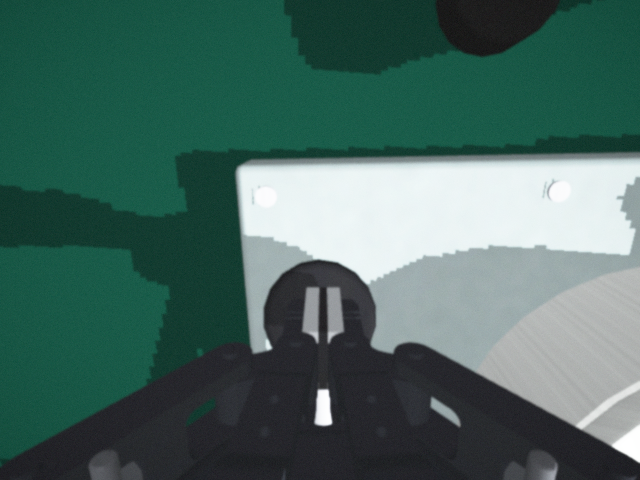

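Call:
step_arm([
  [[0,0,0],[0.1,0,0],0],
  [[0,0,0],[0.1,0,0],0],
  [[0,0,0],[0.1,0,0],0],
  [[0,0,0],[0.1,0,0],0],
  [[0,0,0],[0.1,0,0],0],
  [[0,0,0],[0,0,0],0],
  [[0,0,0],[0,0,0],0],
  [[0,0,0],[0,0,0],0],
  [[0,0,0],[0,0,0],0],
  [[0,0,0],[0,0,0],0],
])

```text
clock: 46.3
tcp_pos: [0.4943, -0.0789, 0.0659]
orientation: [0.709, -0.001, 0.705, -0.001]
wrist_force: [-14.5, 3.8, 42.0]
finger_gap: -0.0003
```

Call:
step_arm([
  [[0,0,0],[-2.4,0,0],0],
  [[0,0,0],[-2.4,0,0],0],
  [[0,0,0],[-2.4,0,0.2],0],
  [[0,0,0],[-2.4,0,0.4],0],
  [[0,0,0],[-2.4,0,0.4],0],
  [[0,0,0],[-2.4,0,0.4],0],
  [[0,0,0],[0,0,0],0],
  [[0,0,0],[0,0,0],0],
  [[0,0,0],[0,0,0],0],
  [[0,0,0],[0,0,0],0],
])

```text
clock: 47.3
tcp_pos: [0.5067, -0.0786, 0.2037]
orientation: [0.707, 0.0, 0.707, -0.0]
wrist_force: [2.4, -0.2, 2.9]
finger_gap: 0.0001
```

Run:
```python
from h import *
s=pose();save('s25',read_camera('side'))
```

```text
t 47.3 pos [ 0.5067 -0.0786  0.2037] psi 89.99 tilt [-0.01  0.  ] j [-18.  12. -10.  69.   0. -18.] F [ 2.4 -0.2  2.9] gap 0.0001
```

View pics/s25.png

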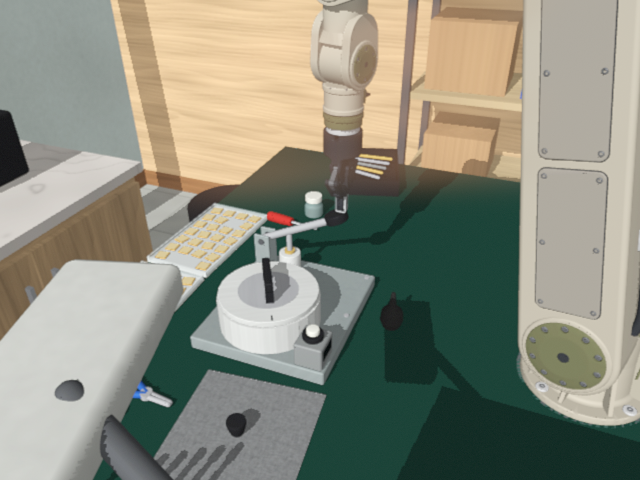

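Call:
step_arm([
  [[0,0,0],[-1.2,0,0.3],0],
  [[0,0,0],[0,0,0],0],
  [[0,0,0],[0,0,0],0],
  [[0,0,0],[0,0,0],0],
  [[0,0,0],[0,0,0],0],
  [[0,0,0],[1.2,0,-0.2],0],
  [[0,0,0],[1.4,0,-0.3],0],
  [[0,0,0],[1.4,0,-0.3],0],
  [[0,0,0],[1.4,0,-0.3],0],
  [[0,0,0],[1.4,0,-0.3],0],
])

```text
clock: 48.35
tcp_pos: [0.494, -0.0787, 0.1475]
orientation: [0.706, -0.0, 0.708, -0.0]
wrist_force: [-5.2, -1.1, 7.9]
finger_gap: 0.0003
```

Call:
step_arm([
  [[0,0,0],[1.4,0,-0.2],0],
  [[0,0,0],[1.4,0,0],0],
  [[0,0,0],[1.4,0,0],0],
  [[0,0,0],[1.4,0,0],0],
  [[0,0,0],[1.4,0,0],0],
  [[0,0,0],[1.2,0,0],0],
  [[0,0,0],[0.2,0,0],0],
  [[0,0,0],[0.2,0,0],0],
  [[0,0,0],[0,0,0],0],
  [[0,0,0],[0,0,0],0],
])

```text
clock: 49.35
tcp_pos: [0.4932, -0.0786, 0.0657]
orientation: [0.708, -0.001, 0.707, -0.0]
wrist_force: [-11.2, 3.3, 35.0]
finger_gap: 0.0002
```

Run:
```python
from h import *
s=pose()
```

```text
t 49.35 pos [ 0.4932 -0.0786  0.0657] psi 90.01 tilt [ 0.1  -0.07] j [-18.  16. -24.  49.  -0. -18.] F [-11.2   3.3  35. ] gap 0.0002
```

Call:
step_arm([
  [[0,0,0],[-2.6,0,0],0],
  [[0,0,0],[-2.6,0,0],0],
  [[0,0,0],[-2.6,0,0.3],0],
  [[0,0,0],[-2.6,0,0.4],0],
  [[0,0,0],[-2.6,0,0.4],0],
  [[0,0,0],[-2.5,0,0.5],0],
  [[0,0,0],[0,0,0],0],
  [[0,0,0],[0,0,0],0],
  [[0,0,0],[0,0,0],0],
  [[0,0,0],[0,0,0],0],
])

```text
clock: 50.35
tcp_pos: [0.5085, -0.0783, 0.2157]
orientation: [0.706, 0.0, 0.708, 0.0]
wrist_force: [0.0, 0.7, -0.2]
finger_gap: -0.0001
```

Run:
```python
from h import *
s=pose();img=read_camera('wrist');save('w26',img)
a=read_camera('side');save('s26',cv2.resize(a[170:290,240:400],None,fx=4,fy=4))
```

```text
t 50.35 pos [ 0.5085 -0.0783  0.2157] psi 89.99 tilt [-0.16  0.04] j [-18.  12.  -8.  71.  -0. -18.] F [ 0.   0.7 -0.2] gap -0.0001
```

View pics/s26.png

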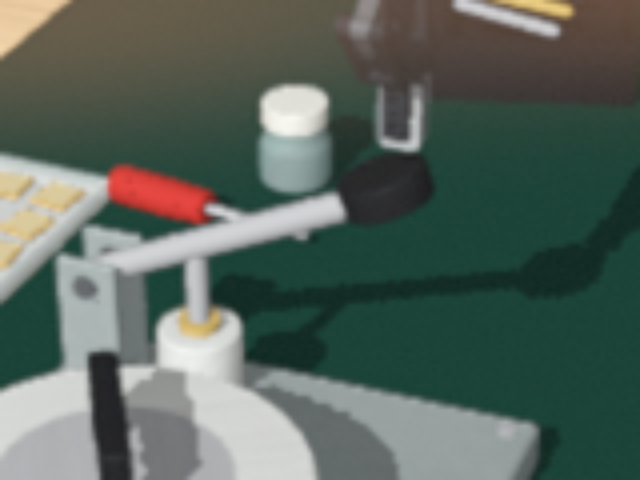

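Call:
step_arm([
  [[0,0,0],[1.6,0,-0.3],0],
  [[0,0,0],[1.6,0,-0.3],0],
  [[0,0,0],[1.6,0,-0.3],0],
  [[0,0,0],[1.6,0,-0.3],0],
  [[0,0,0],[1.6,0,-0.3],0],
  [[0,0,0],[1.6,0,-0.1],0],
  [[0,0,0],[1.6,0,0],0],
  [[0,0,0],[1.6,0,0],0],
  [[0,0,0],[1.6,0,0],0],
  [[0,0,0],[0.5,0,0],0],
])

```text
clock: 51.45
tcp_pos: [0.493, -0.0787, 0.0675]
orientation: [0.707, 0.0, 0.707, -0.0]
wrist_force: [-2.4, -0.3, 9.3]
finger_gap: 0.0001
```

Call:
step_arm([
  [[0,0,0],[0.3,0,0],0],
  [[0,0,0],[0.2,0,0],0],
  [[0,0,0],[0,0,0],0],
  [[0,0,0],[0,0,0],0],
  [[0,0,0],[0,0,0],0],
  [[0,0,0],[0,0,0],0],
  [[0,0,0],[0,0,0],0],
  [[0,0,0],[0,0,0],0],
  [[0,0,0],[0,0,0],0],
  [[0,0,0],[0,0,0],0],
])

```text
clock: 52.45
tcp_pos: [0.4934, -0.0788, 0.066]
orientation: [0.707, -0.0, 0.707, -0.0]
wrist_force: [-9.7, 2.4, 25.7]
finger_gap: -0.0002
```

Call:
step_arm([
  [[0,0,0],[-2.6,0,0],0],
  [[0,0,0],[-2.6,0,0],0],
  [[0,0,0],[-2.6,0,0.3],0],
  [[0,0,0],[-2.6,0,0.4],0],
  [[0,0,0],[-2.6,0,0.4],0],
  [[0,0,0],[-2.5,0,0.5],0],
  [[0,0,0],[0,0,0],0],
  [[0,0,0],[0,0,0],0],
  [[0,0,0],[0,0,0],0],
  [[0,0,0],[0,0,0],0],
])

```text
clock: 53.45
tcp_pos: [0.5086, -0.0783, 0.2168]
orientation: [0.706, 0.0, 0.708, 0.0]
wrist_force: [-0.1, 1.4, -0.1]
finger_gap: 0.0001
```

Stroke 3 is complete, bottoming at 26 N and then fully released. I make three more in the same way.

Call:
step_arm([
  [[0,0,0],[1.6,0,-0.3],0],
  [[0,0,0],[1.6,0,-0.3],0],
  [[0,0,0],[1.6,0,-0.3],0],
  [[0,0,0],[1.6,0,-0.3],0],
  [[0,0,0],[1.6,0,-0.3],0],
  [[0,0,0],[1.6,0,-0.1],0],
  [[0,0,0],[1.6,0,0],0],
  [[0,0,0],[1.6,0,0],0],
  [[0,0,0],[1.6,0,0],0],
  [[0,0,0],[0.6,0,0],0],
])

```text
clock: 54.45
tcp_pos: [0.4924, -0.0786, 0.0671]
orientation: [0.706, 0.0, 0.708, -0.0]
wrist_force: [-2.2, 0.3, 9.6]
finger_gap: -0.0002
```

Call:
step_arm([
  [[0,0,0],[0.3,0,0],0],
  [[0,0,0],[0.2,0,0],0],
  [[0,0,0],[0,0,0],0],
  [[0,0,0],[0,0,0],0],
  [[0,0,0],[0,0,0],0],
  [[0,0,0],[0,0,0],0],
  [[0,0,0],[0,0,0],0],
  [[0,0,0],[0,0,0],0],
  [[0,0,0],[0,0,0],0],
  [[0,0,0],[0,0,0],0],
])

```text
clock: 55.45
tcp_pos: [0.4928, -0.0786, 0.0657]
orientation: [0.707, -0.0, 0.707, -0.0]
wrist_force: [-9.8, 1.8, 28.2]
finger_gap: 0.0002
```

Call:
step_arm([
  [[0,0,0],[-2.6,0,0],0],
  [[0,0,0],[-2.6,0,0],0],
  [[0,0,0],[-2.6,0,0.3],0],
  [[0,0,0],[-2.6,0,0.4],0],
  [[0,0,0],[-2.6,0,0.4],0],
  [[0,0,0],[-2.5,0,0.5],0],
  [[0,0,0],[0,0,0],0],
  [[0,0,0],[0,0,0],0],
  [[0,0,0],[0,0,0],0],
  [[0,0,0],[0,0,0],0],
])

```text
clock: 56.45
tcp_pos: [0.5086, -0.0783, 0.2167]
orientation: [0.706, 0.0, 0.708, 0.0]
wrist_force: [0.3, 0.1, 0.3]
finger_gap: 0.0003
```

Call:
step_arm([
  [[0,0,0],[1.6,0,-0.3],0],
  [[0,0,0],[1.6,0,-0.3],0],
  [[0,0,0],[1.6,0,-0.3],0],
  [[0,0,0],[1.6,0,-0.3],0],
  [[0,0,0],[1.6,0,-0.3],0],
  [[0,0,0],[1.6,0,-0.1],0],
  [[0,0,0],[1.6,0,0],0],
  [[0,0,0],[1.6,0,0],0],
  [[0,0,0],[1.6,0,0],0],
  [[0,0,0],[0.6,0,0],0],
])

```text
clock: 57.45
tcp_pos: [0.4925, -0.0785, 0.0671]
orientation: [0.706, 0.0, 0.708, -0.0]
wrist_force: [-2.1, 0.7, 10.2]
finger_gap: 0.0003
```

Call:
step_arm([
  [[0,0,0],[0.3,0,0],0],
  [[0,0,0],[0.2,0,0],0],
  [[0,0,0],[0,0,0],0],
  [[0,0,0],[0,0,0],0],
  [[0,0,0],[0,0,0],0],
  [[0,0,0],[0,0,0],0],
  [[0,0,0],[0,0,0],0],
  [[0,0,0],[0,0,0],0],
  [[0,0,0],[0,0,0],0],
  [[0,0,0],[0,0,0],0],
])

```text
clock: 58.45
tcp_pos: [0.4929, -0.0786, 0.0658]
orientation: [0.707, -0.0, 0.707, -0.0]
wrist_force: [-10.0, 1.9, 28.8]
finger_gap: -0.0002
```

Call:
step_arm([
  [[0,0,0],[-2.6,0,0],0],
  [[0,0,0],[-2.6,0,0],0],
  [[0,0,0],[-2.6,0,0.3],0],
  [[0,0,0],[-2.6,0,0.4],0],
  [[0,0,0],[-2.6,0,0.4],0],
  [[0,0,0],[-2.5,0,0.5],0],
  [[0,0,0],[0,0,0],0],
  [[0,0,0],[0,0,0],0],
  [[0,0,0],[0,0,0],0],
  [[0,0,0],[0,0,0],0],
])

```text
clock: 59.45
tcp_pos: [0.5085, -0.0783, 0.2167]
orientation: [0.706, 0.0, 0.708, 0.0]
wrist_force: [0.3, 0.7, -0.6]
finger_gap: -0.0001
```

Call:
step_arm([
  [[0,0,0],[-3,0,0],0],
  [[0,0,0],[-2,2.5,-0.5],0],
  [[0,0,0],[0,3.2,-0.5],0],
  [[0,0,0],[0,3.2,-0.5],0],
  [[0,0,0],[0,3.2,-0.5],0],
  [[0,0,0],[0,3.2,-0.5],0],
  [[0,0,0],[0,3.2,-0.5],0],
  [[0,0,0],[0,3.2,-0.5],0],
  [[0,0,0],[0,3.2,-0.5],0],
  [[0,0,0],[0,0,0],0],
])

```text
clock: 60.45
tcp_pos: [0.4683, 0.1732, 0.2673]
orientation: [0.706, -0.001, 0.708, 0.002]
wrist_force: [0.7, -0.5, -0.6]
finger_gap: 0.0002
```

Run:
```python
from h import *
s=pose();img=read_camera('wrist');save('w27',img);C=cam('wrist',s)
print(proj(C,[[.4656,.171,.098]]))
for d in find_in('wrist','start_top'): print(d)
plan(.4656,.171,.12,90)
```

```text
t 60.45 pos [0.4683 0.1732 0.2673] psi 90.25 tilt [-0.11  0.03] j [11.  9. -4. 77.  0. 11.] F [ 0.7 -0.5 -0.6] gap 0.0002
[[318.65465478 210.61828404]]
{'extent': [306.0, 195.8, 32.6, 29.1], 'p': 0.89}
turn 0.1 | shift in old frame [14.74  0.04 -0.33] | shift after turn [14.74  0.03 -0.35]
```

View pics/w27.png

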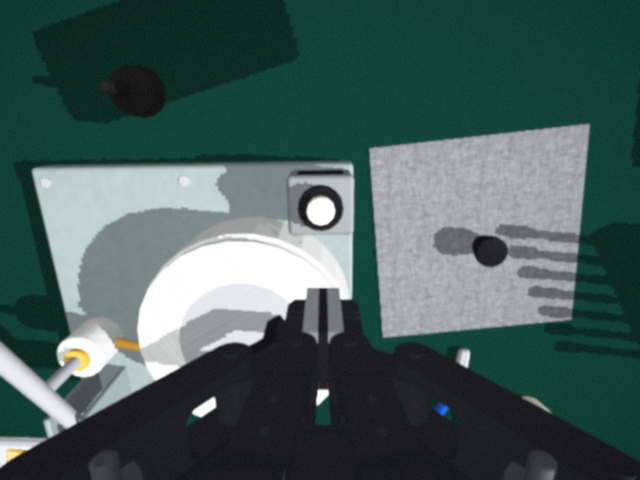

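Call:
step_arm([
  [[0,0,0],[2,0,-0.3],0],
  [[0,0,0],[3,0,0],0],
  [[0,0,0],[3,0,0],0],
  [[0,0,0],[3,0,0],0],
  [[0,0,0],[2,0,0],0],
  [[0,0,0],[1.5,0,0],0],
  [[0,0,0],[1,0,0],0],
  [[0,0,0],[0,0,0],0],
  [[0,0,0],[0,0,0],0],
  [[0,0,0],[0,0,0],0],
])

```text
clock: 61.55
tcp_pos: [0.4675, 0.1703, 0.1142]
orientation: [0.708, 0.0, 0.707, -0.0]
wrist_force: [0.8, -0.3, 0.9]
finger_gap: 0.0002
```

Run:
```python
from h import *
s=pose();img=read_camera('wrist');save('w28',img);plan(.4656,.171,.092,90)
```

```text
t 61.55 pos [0.4675 0.1703 0.1142] psi 89.97 tilt [0.1  0.01] j [ 11.  13. -21.  56.  -0.  11.] F [ 0.8 -0.3  0.9] gap 0.0002
turn -0.01 | shift in old frame [ 2.22  0.06 -0.19] | shift after turn [ 2.22  0.06 -0.19]
```

View pics/w28.png

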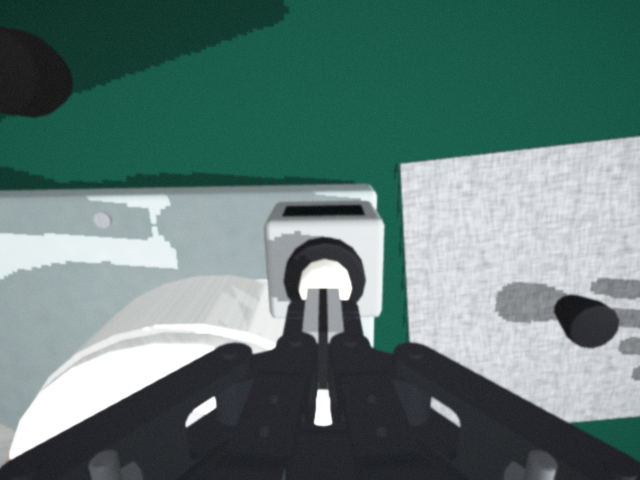

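Call:
step_arm([
  [[0,0,0],[0.5,0,-0.2],0],
  [[0,0,0],[0.5,0,0],0],
  [[0,0,0],[0.5,0,0],0],
  [[0,0,0],[0.3,0,0],0],
  [[0,0,0],[0.3,0,0],0],
  [[0,0,0],[0.2,0,0],0],
  [[0,0,0],[0.1,0,0],0],
  [[0,0,0],[0,0,0],0],
  [[0,0,0],[0,0,0],0],
  [[0,0,0],[0,0,0],0],
])

```text
clock: 62.6
tcp_pos: [0.4649, 0.1706, 0.0952]
orientation: [0.709, -0.0, 0.706, 0.0]
wrist_force: [-16.1, -3.2, 49.5]
finger_gap: -0.0002
```

Run:
```python
from h import *
s=pose()
```

```text
t 62.6 pos [0.4649 0.1706 0.0952] psi 90.03 tilt [0.23 0.02] j [ 11.  14. -23.  53.  -0.  11.] F [-16.1  -3.2  49.5] gap -0.0002
```

Run:
```python
from h import *
a=read_camera('side');save('s29',cv2.resize(a[270:390,240:400],None,fx=4,fy=4,interpolation=cv2.INTER_CUBIC))
a=read_camera('scene');save('sc29',cv2.resize(a[150:270,320:440],None,fx=5,fy=5,interpolation=cv2.INTER_CUBIC))
a=read_camera('wrist');save('w29',a)
```

```text
(no output)
```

View pics/s29.png

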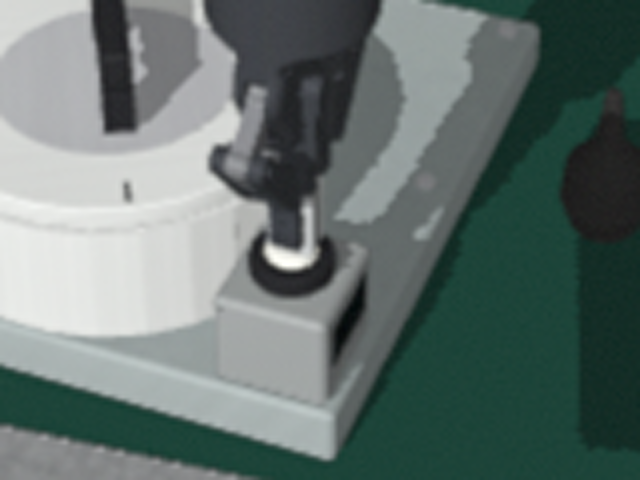

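View pics/w29.png

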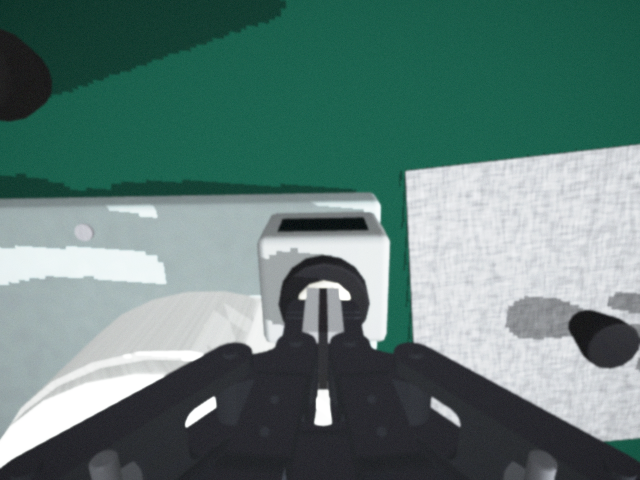

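Call:
step_arm([
  [[0,0,0],[-1,0,0],0],
  [[0,0,0],[-2,0,0.5],0],
  [[0,0,0],[-1,0,0.5],0],
  [[0,-7,0],[0,0,0],0],
  [[0,-7,0],[0,0,0],0],
  [[0,-6,0],[0,0,0],0],
  [[0,0,0],[0,0,0],0],
  [[0,0,0],[0,0,0],0],
  [[0,0,0],[0,0,0],0],
  [[0,0,0],[0,0,0],0],
])

```text
clock: 63.75
tcp_pos: [0.4771, 0.1706, 0.1303]
orientation: [0.819, 0.0, 0.573, -0.0]
wrist_force: [-0.1, -0.2, -0.1]
finger_gap: 0.0001
```

Run:
```python
from h import *
s=pose();img=read_camera('wrist');save('w30',img);C=cam('wrist',s);Rm=q2R(s['orientation']);print(np.round(Rm,3))
e=s['tcp_pos']-.011*Rm[:,2];print('edge',e,'need tool shift to edge over button z .100',Rm.T@(np.array([.4656,.171,.100])-e)*100)
print(proj(C,[[.4656,.171,.098],e]))
a=read_camera('side');save('s30',cv2.resize(a[270:390,240:400],None,fx=4,fy=4,interpolation=cv2.INTER_CUBIC))
```

```text
t 63.75 pos [0.4771 0.1706 0.1303] psi 89.96 tilt [19.65  0.  ] j [ 13.  -0. -38.  33.  -5.  13.] F [-0.1 -0.2 -0.1] gap 0.0001
[[ 0.343  0.001  0.939]
 [ 0.     1.    -0.001]
 [-0.939  0.     0.343]]
edge [0.46671738 0.1706372  0.12657368] need tool shift to edge over button z .100 [ 2.45794412  0.03537261 -1.01620244]
[[320.99080732 239.74306766]
 [319.90223892 284.21273427]]
```

View pics/w30.png

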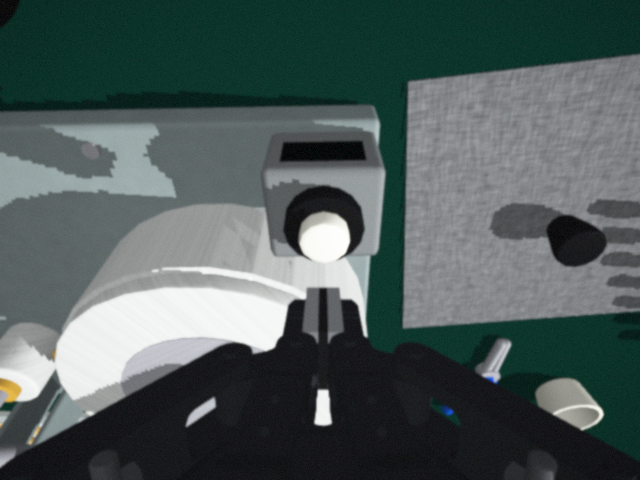

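View pics/s30.png

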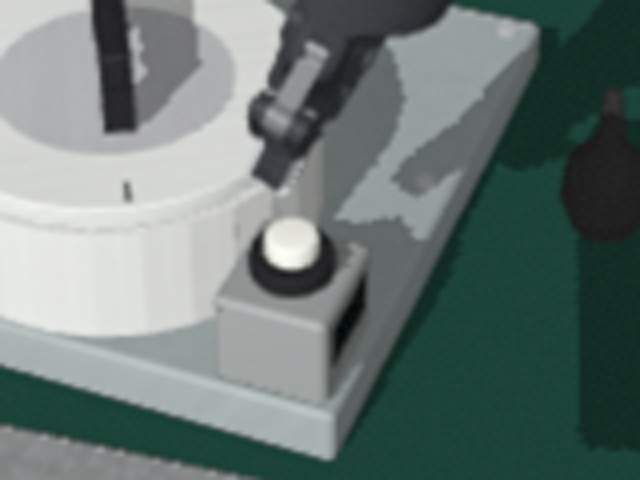

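Call:
step_arm([
  [[0,0,0],[0.8,0,-0.3],0],
  [[0,0,0],[0.8,0,-0.3],0],
  [[0,0,0],[0.8,0,-0.4],0],
  [[0,0,0],[0.2,0,-0.1],0],
  [[0,0,0],[0.2,0,-0.1],0],
  [[0,0,0],[0.2,0,-0.1],0],
  [[0,0,0],[0.1,0,0],0],
  [[0,0,0],[0,0,0],0],
  [[0,0,0],[0,0,0],0],
  [[0,0,0],[0,0,0],0],
])

```text
clock: 64.85
tcp_pos: [0.4735, 0.1704, 0.0979]
orientation: [0.82, -0.0, 0.572, -0.0]
wrist_force: [-10.3, -3.9, 20.2]
finger_gap: 0.0002
```

Run:
```python
from h import *
s=pose();img=read_camera('wrist');save('w31',img);Rm=q2R(s['orientation'])
e=s['tcp_pos']-.011*Rm[:,2];print('edge',e)
a=read_camera('side');save('s31',cv2.resize(a[270:390,240:400],None,fx=4,fy=4,interpolation=cv2.INTER_CUBIC))
```

```text
t 64.85 pos [0.4735 0.1704 0.0979] psi 90.0 tilt [19.75 -0.02] j [ 13.   2. -41.  27.  -5.  13.] F [-10.3  -3.9  20.2] gap 0.0002
edge [0.46321794 0.17035944 0.09410485]
```

View pics/s31.png

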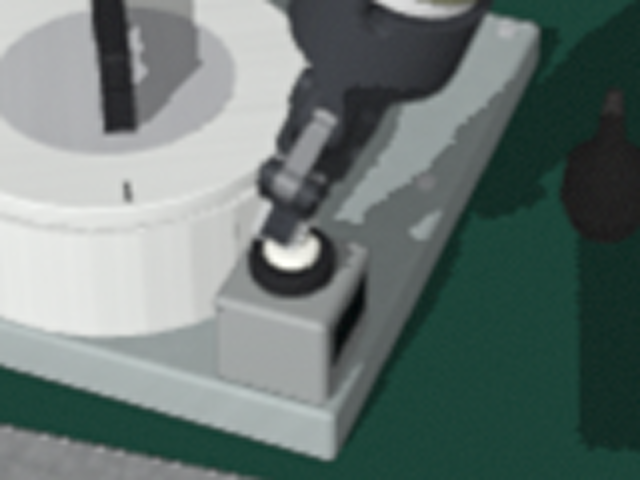

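View pics/w31.png

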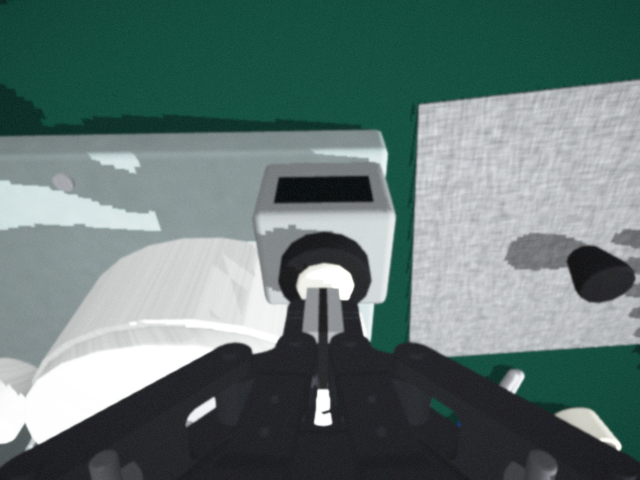

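Call:
step_arm([
  [[0,0,0],[-0.8,0,0.3],0],
  [[0,0,0],[-1.9,0,0.7],0],
  [[0,0,0],[-1.9,0,0.7],0],
  [[0,0,0],[-2.8,0,1],0],
  [[0,7,0],[-2.8,0,0],0],
  [[0,7,0],[-2.8,0,0],0],
  [[0,6,0],[-2,0,0],0],
  [[0,0,0],[0,0,0],0],
  [[0,0,0],[0,0,0],0],
  [[0,0,0],[0,0,0],0],
])

```text
clock: 65.95
tcp_pos: [0.454, 0.1703, 0.2459]
orientation: [0.707, -0.0, 0.707, -0.0]
wrist_force: [-0.5, -0.7, 0.4]
finger_gap: 0.0001
```

Run:
```python
from h import *
s=pose();img=read_camera('wrist');save('w32',img);save('s32',read_camera('side'));save('sc32',read_camera('scene'))
```

```text
t 65.95 pos [0.454  0.1703 0.2459] psi 90.02 tilt [ 0.04 -0.03] j [11.  8. -8. 74. -0. 11.] F [-0.5 -0.7  0.4] gap 0.0001
```

View pics/w32.png

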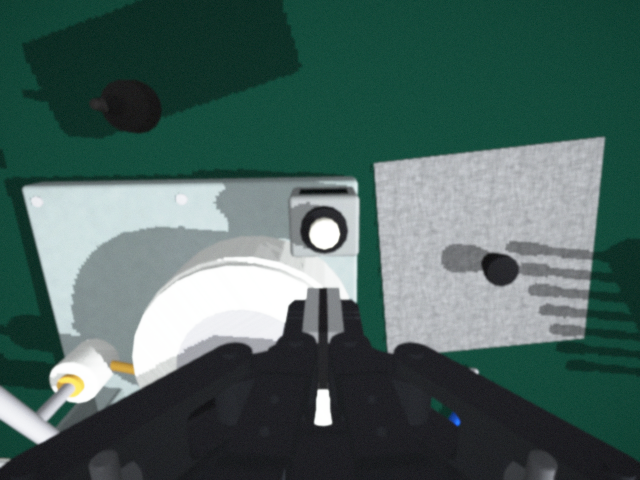

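View pics/s32.png

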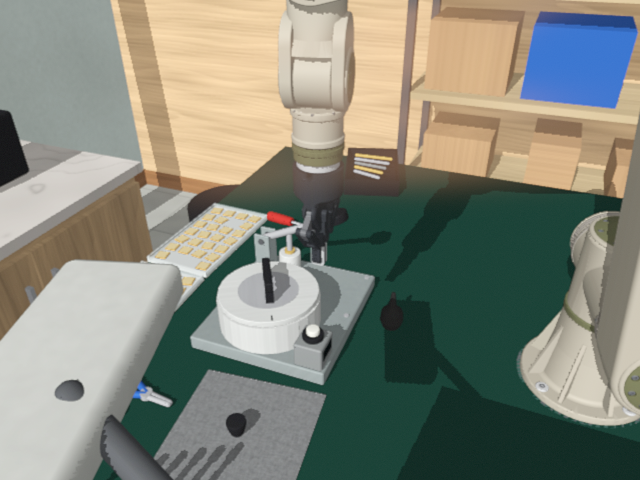

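View pics/sc32.png

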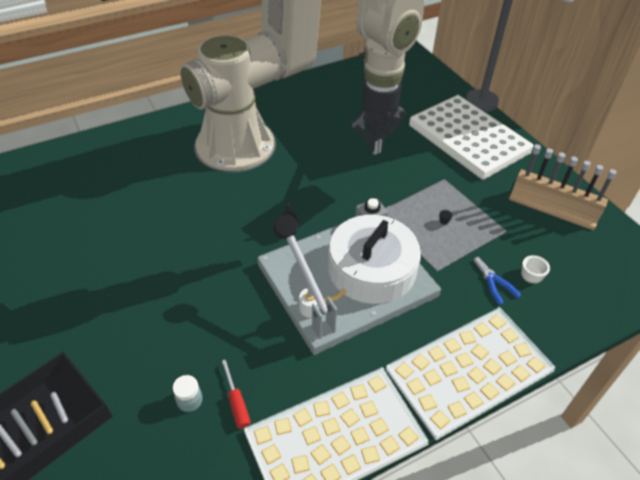

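The last pictures show the lid on and turned, the lever raised, the button out, the pad empty of watches and the other things where they were. I hand in.

```bash
python3 -c "
from h import *
print(hand_in())"
```

```text
the job is handed in; nothing more can be done
None
```

The leak test is set up as asked and handed in at about 66 s of the 208 s allowed. `hand_in` gives no verdict, so the result below rests on my own checks.

- **Watches:** There were only two on the pad, and both now lie flat and side by side on the pot floor. In the last view before the lid went on, the first watch had slid about 4 cm towards the wall. I don't know if that was the random knock or my gripper. It was still flat and clear of the lid, so I left it.
- **Lid:** It dropped 17 mm through the gaps at the first try. I turned it clockwise until the torque rose to 2.6 N m. The handle then measured −59.4° against −59° expected, so it is at the stop.
- **Pump:** I made five full strokes. Each bottomed at about 66 mm, with 26 to 42 N at the end readings, and was then raised clear of the knob so the lever sprang fully up.
- **Start button:** I pressed and released it twice. On the first press the fingertips stopped at z = 95 mm under 49 N, about 3 mm higher than expected, so I wasn't sure it was fully pressed. I pressed again with the fingers tilted, and it stopped at about 94 mm under 20 N. That is well above the 5 N needed, so I take it as fully pressed, but the height never quite matched the text.

**Force limit:** The 42 N and 49 N peaks were at the fingertips, on the pump knob and the button. They were above 40 N, but I took that limit to cover only the arm and gripper body. The gripper also pressed something in the pot with about 17 N while placing the first watch.

The final pictures show the lid on, the lever up, the button out and the other things on the bench where they were. The arm was clear of everything.

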